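# Load brass blanks into the hot annealing kiln

## Task

Load the hot kiln with the brass blanks waiting in the wooden rack. Take the lid off with the lid lifter, hooked under its wire loop and kept level all the way, and rest it on the terracotta tile; stand every blank on edge in its own slot of the steel firing rack in the kiln, then put the lid back with the lifter so that it sits flush, and hang the lifter back in its stand. The lid is too hot for the gripper to touch, and the spools, the tin and the wax cake beside the work must stay where they are.

Things in the scene. Friction and masses are not known exactly. Their poses are not given: they have to be found in the camera images.
- kiln: fixed round kiln, 200 mm in diameter, aluminium jacket, flat firebrick rim 115 mm high, round mouth 140 mm wide; control box on its -x side out to 149 mm, 89 mm high. Origin: on its axis at the table top. Inside, a steel firing rack with three slots 34 mm apart along the kiln's x, open at their ends: each two 46 mm long fins 10 mm apart, flaring to 20 mm at the top, 26 mm above the slot's bottom
- slot_a (a point): middle of the bottom of the firing rack slot at the kiln's -x side, 40 mm above the table; axes as the kiln's: x across the slot (the thickness of a blank), y along it, z up
- slot_b (a point): the same for the middle slot, on the kiln's axis
- slot_c (a point): the same for the slot at the kiln's +x side
- lid: loose hot lid, 0.3 to 0.6 kg: white disc 180 mm wide, 20 mm thick, aluminium band; plug below, 130 mm wide, 10 mm deep (5 mm play in the kiln's mouth). Origin: centre of the plug's underside, 105 mm up on the kiln, 18 mm on the tile. On top a loop of 6 mm wire, 62 mm wide; its straight level bar, 40 mm long along the lid's y, has its axis 68 mm above the origin, 38 mm above the disc
- lid_loop (a point): middle of the loop's top bar, on the bar's axis; the bar runs along this point's y
- heat_tile: fixed square terracotta tile, 210 x 210 mm, 18 mm high with its feet, where the hot lid rests while the kiln is open. Origin: centre of its underside at the table top
- heat_tile_top (a point): centre of the terracotta tile's top face, 18 mm above the table
- lifter: lid lifter, 0.12 kg: wooden grip 16 (x) by 120 (y) by 22 mm (z), origin at its middle; grip it there from above, across x. Below, a hook of steel strip 20 mm wide (y): the shank drops from the middle, steps back to x = -16 mm from 26 to 41 mm down, then turns forward under the origin; hook open to +x, lip end at x = +17 mm, 76 mm down; lowest point 97 mm down. On its stand the origin is 116 mm up
- lifter_seat (a point): where the loop's bar rests in the V of the hook: 87.5 mm straight below the lifter's origin, so that a load hangs under the grip
- lifter_stand: fixed steel stand, foot 90 x 116 mm, two uprights at y = +47 and -47 mm with forks that carry the lifter's grip along the stand's y (grip's underside 105 mm up; prongs to 123 mm; forks 20 mm wide at the bottom, wider above); the hook may point to either side. Origin: centre of the foot at the table top
- blank_rack: loose dark-wood rack, 131 x 80 x 38 mm, 0.9 kg, with three slots 11 mm wide and 18 mm deep, spaced 40 mm apart along its x. Origin: centre of its underside
- blank_1: brass blank, a plate 8 mm thick (its x), 56 mm wide (its y) and 60 mm high (its z), 0.14 to 0.28 kg; two or three of the three blanks are there. It stands on edge in a slot of the wooden rack, its underside 20 mm above the table. Origin: centre of its underside. Grip it from above across the 8 mm, near the top
- blank_2: brass blank, a plate 8 mm thick (its x), 56 mm wide (its y) and 60 mm high (its z), 0.14 to 0.28 kg; two or three of the three blanks are there. It stands on edge in a slot of the wooden rack, its underside 20 mm above the table. Origin: centre of its underside. Grip it from above across the 8 mm, near the top
- blank_3: brass blank, a plate 8 mm thick (its x), 56 mm wide (its y) and 60 mm high (its z), 0.14 to 0.28 kg; two or three of the three blanks are there. It stands on edge in a slot of the wooden rack, its underside 20 mm above the table. Origin: centre of its underside. Grip it from above across the 8 mm, near the top
- white_spool: bystander: white thread spool, 35 mm in diameter, 58 mm high, origin at the centre of its underside; leave it where it is
- tan_spool: bystander: tan thread spool, 29 mm in diameter, 46 mm high, origin at the centre of its underside; leave it where it is
- pin_tin: bystander: flat round pin tin, 70 mm in diameter, 23 mm high, origin at the centre of its underside; leave it where it is
- wax_cake: bystander: round beeswax cake, 38 mm in diameter, 13 mm high, origin at the centre of its underside; leave it where it is
Not all that is in view belongs to the job. What is shaped like the blank_1 but blue is not meant. Of the things shaped like the lifter_stand, the steel one is meant.

How it is judged (in metres and radians):
On the way, in this order (a step that is already met when the one before it is completed fails the run):
1. the lid hangs on the lifter's hook, clear of the kiln (contact force between lifter and lid above 2 N and z of lid in the frame of kiln above 0.125 m and contact force between lid and the fingers below 0.2 N), for 0.2 s.
2. the lid rests level on the terracotta tile, off the hook (horizontal distance between lid and heat_tile_top below 0.045 m and z of lid in the frame of heat_tile_top between -0.004 and 0.004 m and angle between lid's own z axis and vertical below 0.06 rad and contact force between lid and lifter below 0.3 N), for 0.3 s.
3. every blank stands in a slot of its own in the kiln's firing rack, released (((x of blank_1 in the frame of slot_a between -0.006 and 0.006 m and y of blank_1 in the frame of slot_a between -0.014 and 0.014 m and z of blank_1 in the frame of slot_a between -0.004 and 0.005 m) or (x of blank_1 in the frame of slot_b between -0.006 and 0.006 m and y of blank_1 in the frame of slot_b between -0.014 and 0.014 m and z of blank_1 in the frame of slot_b between -0.004 and 0.005 m) or (x of blank_1 in the frame of slot_c between -0.006 and 0.006 m and y of blank_1 in the frame of slot_c between -0.014 and 0.014 m and z of blank_1 in the frame of slot_c between -0.004 and 0.005 m)) and angle between the x axis of each of blank_1, blank_2, blank_3 and the x axis of kiln, either way round below 0.22 rad and angle between each of blank_1, blank_2, blank_3's own z axis and vertical below 0.2 rad and contact force between each of blank_1, blank_2, blank_3 and the fingers below 0.2 N and ((x of blank_2 in the frame of slot_a between -0.006 and 0.006 m and y of blank_2 in the frame of slot_a between -0.014 and 0.014 m and z of blank_2 in the frame of slot_a between -0.004 and 0.005 m) or (x of blank_2 in the frame of slot_b between -0.006 and 0.006 m and y of blank_2 in the frame of slot_b between -0.014 and 0.014 m and z of blank_2 in the frame of slot_b between -0.004 and 0.005 m) or (x of blank_2 in the frame of slot_c between -0.006 and 0.006 m and y of blank_2 in the frame of slot_c between -0.014 and 0.014 m and z of blank_2 in the frame of slot_c between -0.004 and 0.005 m)) and ((x of blank_3 in the frame of slot_a between -0.006 and 0.006 m and y of blank_3 in the frame of slot_a between -0.014 and 0.014 m and z of blank_3 in the frame of slot_a between -0.004 and 0.005 m) or (x of blank_3 in the frame of slot_b between -0.006 and 0.006 m and y of blank_3 in the frame of slot_b between -0.014 and 0.014 m and z of blank_3 in the frame of slot_b between -0.004 and 0.005 m) or (x of blank_3 in the frame of slot_c between -0.006 and 0.006 m and y of blank_3 in the frame of slot_c between -0.014 and 0.014 m and z of blank_3 in the frame of slot_c between -0.004 and 0.005 m))), for 0.3 s.
4. the lid hangs on the lifter's hook again, clear of the tile (contact force between lifter and lid above 2 N and z of lid in the frame of heat_tile_top above 0.02 m and contact force between lid and the fingers below 0.2 N), for 0.2 s.
5. the lid sits on the kiln, flush, off the hook (horizontal distance between lid and kiln below 0.009 m and z of lid in the frame of kiln between 0.101 and 0.109 m and angle between lid's own z axis and vertical below 0.05 rad and contact force between lid and lifter below 0.3 N), for 0.3 s.
At the end, for the whole second after the job is handed in: blanks on edge, each in a slot of its own (6 mm across, 14 mm along, 5 mm in height, 0.2 rad); lid on the kiln, unhooked, centred within 9 mm, flush within 4 mm, level within 0.05 rad; lifter at rest in both forks of its stand (16 mm, 5 mm in height, 0.2 rad) (all of step 3 and all of step 5 and horizontal distance between lifter and lifter_stand below 0.016 m and z of lifter in the frame of lifter_stand between 0.111 and 0.121 m and angle between the y axis of lifter and the y axis of lifter_stand, either way round below 0.2 rad and angle between lifter's own z axis and vertical below 0.15 rad and linear speed of lifter below 0.03 m/s and linear speed of each of lid, blank_1, blank_2, blank_3 below 0.02 m/s); the robot touches nothing.
It fails at once if the gripper or arm touches the hot lid (contact force between any of the fingers, the arm and lid above 1 N).
It fails at once if the lid tips more than 20 degrees (angle between lid's own z axis and vertical above 0.35 rad).
It fails at once if a spool, the tin or the wax cake is moved more than 30 mm (distance of any of white_spool, tan_spool, pin_tin, wax_cake from where it was at the start of the episode above 0.03 m).
Of blank_1, blank_2, blank_3 only 2 to 3 are there at a start; the rules pass over those that are not, and their reading is None.
At some moment in a run one of blank_rack, lid may be knocked a few centimetres aside while the robot is not near it.
It also fails if it takes over 210 s, if anything falls off the work surface, if the arm or the gripper's body presses on something with over 40 N, if the wrist force passes 120 N, or if a joint passes its speed limit or range.

## Robot

A 7-joint arm with a two-finger parallel gripper is mounted at the origin on the work surface; the furniture and walls round the work are solid. World frame = base frame: x ahead of the robot, y to its left, z up, the work surface at z = 0. Lengths are in mm, angles in rad, forces in N, time in s.
With the tool pointing down it reaches from about 400 to 875 mm from the base axis. Payload 4.4 kg.
Tool frame: the origin (TCP) lies midway between the tips of the shut fingers; the grasp point (between the pads) lies 19 mm behind it; z points along the fingers, y is the line along which they close (so a half turn about z gives the same grasp; the last joint's range is limited). The gripper opens to 85 mm and grips with 20 to 120 N. Pads are 22 mm wide; open, the fingers measure 114 mm over their backs; the gripper's body (76 mm by 85 mm) begins 54 mm behind the grasp point. The pads swing forward as they close: fully open they stand 13 mm farther back than shut.
Start: joints at [1.08, 0.628, 0.038, 1.517, -0.027, 0.996, -0.02], TCP at [267.919, -592.231, 200.613] pointing down, gripper open.
Joint ranges: [-3.06, 3.06], [-0.37, 2.12], [-1.25, 1.32], [0.18, 2.47], [-1.1, 4.24], [0.23, 1.98], [-2.94, 2.94]. Speed limits (rad/s): [2.57, 2.57, 3.14, 3.14, 3.14, 3.14, 3.14].

## Interface

Orientations are given as [roll, pitch, yaw] about the fixed x, y, z axes, in that order (R = Rz(yaw) Ry(pitch) Rx(roll)).
In Python, from cell import ctrl, get_image, get_calibration gives the robot as it stands.
- The arm moves only by the shell command python3 -m creep 'ROWS'. ROWS is JSON, a list of rows, each an object of numbers: "dx", "dy", "dz": the shift along the world's x, y, z normalised to -1 to 1, where 1 is 0.4 m; "rx", "ry", "rz": the turn, a rotation vector about the world's x, y, z normalised to -1 to 1, where 1 is 2 pi rad; "grip": the closure, from -1 (fully open) to 1 (shut). A call has exactly 5 rows; each row is the pose to reach, as a shift and turn from the pose commanded when the call began, turning the shorter way round; what a row does not reach only later rows make up. A row lasts 1/8 s, in which the tool goes at most 62.5 mm and 10.7 degrees, less where a joint would pass 70% of its speed; a pose out of reach is approached as far as the arm can. A call with a number of a shift or a turn outside -1 to 1 is refused whole. A call with a gripper value outside its range is refused whole. The fingers move at their own pace and stop on an object; the grip force is fixed at half the most. Time passes only in rows, so rows that repeat a pose let the fingers close, or fill a call up. It gives the time, the measured TCP pose, the force, the opening and the grip force at its end, in the units of the state.
- ctrl.read_state(): the state, without advancing time (a new reading comes with each control period).
- get_image(name): name is "scene" or "top" or "wrist"; returns the picture (400x640x3 uint8, red, green, blue); there is no depth.
- get_calibration(name): a dict with "mtx" (3x3 intrinsics, pixels), "world_from_camera" (4x4, takes a point from camera to world coordinates). Camera axes: x right, y down, z forward; pixel columns grow to the right and rows downward; lengths in mm; the calibration is good to about 2 mm. The wrist camera is an equidistant fisheye: a pixel r from the principal point sees the ray r / f radians off the axis. A picture is of the moment at which its call begins: read the wrist's pose just before it. get_calibration takes no time and is no camera call; for the wrist camera it gives the pose at the moment of the call.
- ctrl.finish_job(): hands the job in; it is judged then, once.
The state is a dict: "clock": time; "qpos": joint angles; "qd": joint speeds; "tau": joint torques, N m; "eef_pos": TCP position; "tool_rot": TCP orientation; "force": force on the tool from outside, world axes, zero at the start; "torque": the same for the moment, N m; "width": finger opening in mm; "gripper_force": force on a finger pad.
Only numpy, scipy, OpenCV 4.12 (cv2) and the standard library are available. Lean on these libraries where they do the work, as an engineer would, in place of code of your own. Each camera call takes 0.05 s, during which the arm holds its last target. There are 200 camera calls.

## Working session

There is one attempt and no reset: what is moved stays moved. The work goes in short steps, Python scripts to look and compute and a shell command to move; the robot and the scene stay as the last step left them, time stands still between calls to the robot, and variables do not carry over. Pictures are saved under pics/ and viewed, at most 14 in all, crops included, and the job is handed in when it is done.

```bash
ls; mkdir -p pics
python3 - <<'E'
from cell import ctrl,get_image,get_calibration
import cv2,numpy as np
print(ctrl.read_state())
for n in ("scene","top"):
    im=get_image(n); cv2.imwrite(f"pics/{n}0.png",im[:,:,::-1]); c=get_calibration(n); print(n,np.round(c["mtx"],2).tolist(),np.round(c["world_from_camera"],3).tolist())
a=cv2.imread("pics/top0.png");cv2.imwrite("pics/top0b.png",cv2.resize(a,(800,500)))
a=cv2.imread("pics/scene0.png");cv2.imwrite("pics/scene0b.png",cv2.resize(a,(800,500)))
E
```

```text
pics
{'clock': 0.0, 'qpos': array([ 1.0801989 ,  0.62933546,  0.03845428,  1.51840187, -0.02698757,
        0.99633786, -0.02000646]), 'qd': array([-2.03810193e-04,  1.10532342e-03,  7.77052830e-04,  3.93677912e-05,
        4.81124963e-04, -7.09986647e-04,  1.30796163e-03]), 'tau': array([ 2.43268505e-04, -5.63407087e+01,  1.22583054e+00, -1.93444258e+01,
        1.09043575e-02,  1.03258953e-02,  4.12532046e-06]), 'eef_pos': array([ 267.60723472, -591.56975111,  199.68549085]), 'tool_rot': array([-3.13962898e+00,  4.40825574e-05,  4.24787037e-01]), 'force': array([ 1.29238809, -0.24922526,  0.44983257]), 'torque': array([ 0.01829975, -0.00916111,  0.03954001]), 'gripper_force': 0.0, 'width': 85.3942041510007}
scene [[500.09, 0.0, 318.59], [0.0, 500.09, 205.22], [0.0, 0.0, 1.0]] [[0.599, -0.568, 0.564, -444.743], [-0.801, -0.416, 0.431, -604.55], [-0.01, -0.71, -0.704, 1340.193], [0.0, 0.0, 0.0, 1.0]]
top [[432.9, 0.0, 319.13], [0.0, 432.9, 194.22], [0.0, 0.0, 1.0]] [[0.009, -0.988, 0.152, 311.339], [-1.0, -0.01, -0.004, 128.621], [0.006, -0.152, -0.988, 1639.081], [0.0, 0.0, 0.0, 1.0]]
```

View pics/top0b.png

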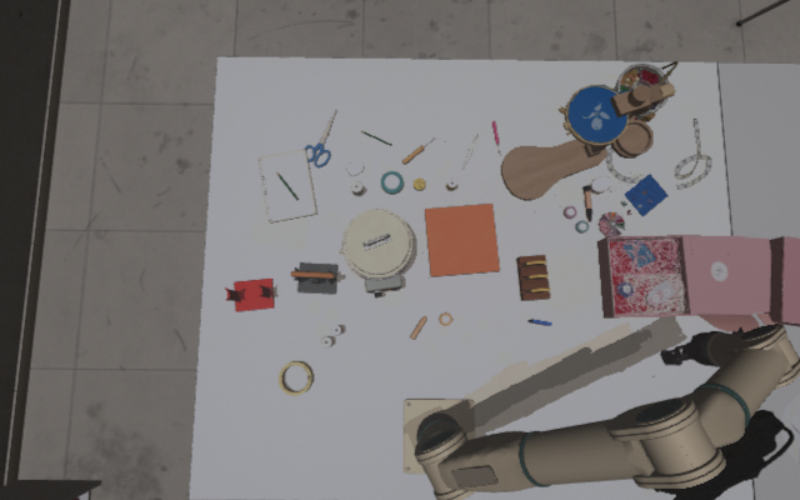

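View pics/scene0b.png

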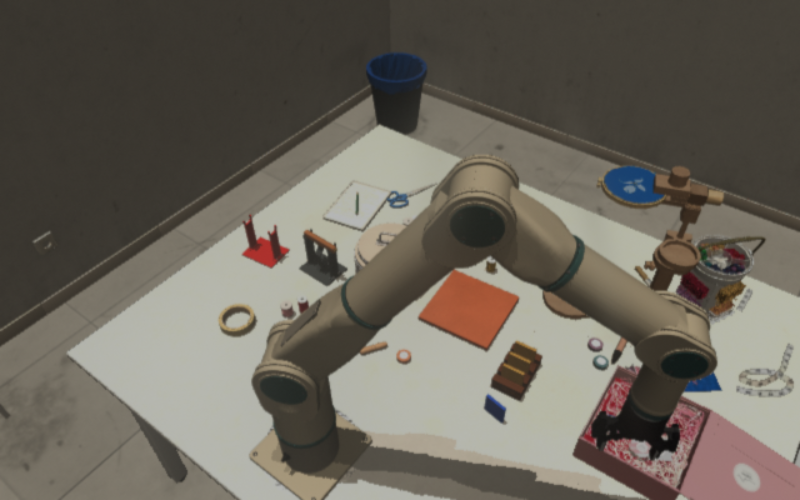

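The top view (800x500) shows: kiln with lid at (378,243), terracotta tile (462,240), wooden rack with brass blanks (534,278) and the lifter on a dark steel stand (317,278). The decoys are the red stand (253,295) and a blue plate (540,322).

```bash
cat > h.py <<'E'
import cv2,numpy as np
from cell import ctrl,get_image,get_calibration
from scipy.spatial.transform import Rotation as R
def ray(c,uv,fish=False):
    K=c["mtx"];W=np.array(c["world_from_camera"]);d=np.array([(uv[0]-K[0][2])/K[0][0],(uv[1]-K[1][2])/K[1][1],1.])
    if fish:
        r=np.hypot(d[0],d[1]);s=np.sin(r)/max(r,1e-9);d=np.array([d[0]*s,d[1]*s,np.cos(r)])
    d=W[:3,:3]@d;return W[:3,3],d/np.linalg.norm(d)
def atz(c,uv,z,fish=False):
    o,d=ray(c,uv,fish);return o+d*(z-o[2])/d[2]
def proj(c,p,fish=False):
    K=c["mtx"];W=np.array(c["world_from_camera"]);q=W[:3,:3].T@(np.array(p,float)-W[:3,3])
    if fish:
        r=np.hypot(q[0],q[1]);t=np.arctan2(r,q[2]);n=q[:2]/max(r,1e-9)*t
    else:n=q[:2]/q[2]
    return np.array([K[0][0]*n[0]+K[0][2],K[1][1]*n[1]+K[1][2]])
def tri(rays):
    A=np.zeros((3,3));b=np.zeros(3)
    for o,d in rays:
        P=np.eye(3)-np.outer(d,d);A+=P;b+=P@o
    x=np.linalg.solve(A,b);return x,[np.linalg.norm((np.eye(3)-np.outer(d,d))@(x-o)) for o,d in rays]
def snap(name):
    import json
    c=get_calibration("wrist");s=ctrl.read_state();im=get_image("wrist")
    cv2.imwrite(f"pics/{name}.png",im[:,:,::-1])
    json.dump({k:np.array(c[k]).tolist() for k in ("mtx","world_from_camera")},open(f"pics/{name}.json","w"));return im,c,s
def cal(name):
    import json;return json.load(open(f"pics/{name}.json"))
E
python3 - <<'E'
from h import *
c=get_calibration("top")
for n,u,z in [("lid disc",(378,242),135),("tile",(462,240),18),("rack",(534,277),38),("stand foot",(317,278),5),("grip",(317,275),127),("gripL",(292,274),127),("gripR",(339,276),127),("loop1",(363,245),173),("loop2",(391,237),173),("ctrlbox",(384,284),89),("white?",(357,188),58),("tin",(392,182),23),("wax",(419,184),13)]:
    print(n,np.round(atz(c,(u[0]*.8,u[1]*.8),z)))
c=get_calibration("wrist");print(np.round(c["mtx"],1),np.round(c["world_from_camera"],2))
E
```

```text
lid disc [545. 181. 135.]
tile [572. -70.  18.]
rack [ 460. -281.   38.]
stand foot [453. 368.   5.]
grip [451. 350. 127.]
gripL [453. 420. 127.]
gripR [449. 289. 127.]
loop1 [530. 220. 173.]
loop2 [553. 144. 173.]
ctrlbox [430. 163.  89.]
white? [720. 249.  58.]
tin [749. 144.  23.]
wax [747.  61.  13.]
[[309.7   0.  318.1]
 [  0.  309.7 198.6]
 [  0.    0.    1. ]] [[ 4.1000e-01 -8.7000e-01 -2.7000e-01  3.3516e+02]
 [-9.1000e-01 -3.9000e-01 -1.2000e-01 -5.6210e+02]
 [-0.0000e+00  2.9000e-01 -9.6000e-01  3.7300e+02]
 [ 0.0000e+00  0.0000e+00  0.0000e+00  1.0000e+00]]
```

```bash
python3 -m creep '[{"dz":0.1,"grip":-1},{"dx":0.2,"dy":0.3,"dz":0.2,"rz":0.09,"grip":-1},{"dx":0.3,"dy":0.45,"dz":0.25,"rz":0.12,"grip":-1},{"dx":0.4,"dy":0.6,"dz":0.25,"rz":0.15,"grip":-1},{"dx":0.45,"dy":0.64,"dz":0.25,"rz":0.182,"grip":-1}]'
python3 -m creep '[{"dx":0,"grip":-1},{"dx":0,"grip":-1},{"dx":0,"grip":-1},{"dx":0,"grip":-1},{"dx":0,"grip":-1}]'; python3 -c "
from h import *
print(ctrl.read_state()['qpos'])"
```

```text
[ 1.08021282  0.62925247  0.03842535  1.51829516 -0.02700524  0.9963353
 -0.0199942 ]$[0]: bad value
$[0]: bad value
```

```bash
python3 -m creep '[{"dx":0,"dy":0,"dz":0.1,"rx":0,"ry":0,"rz":0,"grip":-1},{"dx":0.2,"dy":0.3,"dz":0.2,"rx":0,"ry":0,"rz":0.09,"grip":-1},{"dx":0.3,"dy":0.45,"dz":0.25,"rx":0,"ry":0,"rz":0.12,"grip":-1},{"dx":0.4,"dy":0.6,"dz":0.25,"rx":0,"ry":0,"rz":0.15,"grip":-1},{"dx":0.45,"dy":0.64,"dz":0.25,"rx":0,"ry":0,"rz":0.182,"grip":-1}]'
python3 -c "
from h import *
print(ctrl.read_state()['qpos'])"
```

```text
clock: 0.72
eef_pos: [407.0, -389.4, 292.1]
tool_rot: [3.142, 0.0, 1.181]
force: [1.7, -0.8, -0.1]
width: 85.1
gripper_force: 0.0
[ 0.83798257  0.4157099  -0.18412409  1.63480182  0.08332135  1.09862888
  0.24105588]
```

```bash
python3 -m creep '[{"dx":0.09,"dy":0.12,"dz":0.03,"rx":0,"ry":0,"rz":0.05,"grip":-1},{"dx":0.09,"dy":0.12,"dz":0.03,"rx":0,"ry":0,"rz":0.062,"grip":-1},{"dx":0.09,"dy":0.12,"dz":0.03,"rx":0,"ry":0,"rz":0.062,"grip":-1},{"dx":0.09,"dy":0.12,"dz":0.03,"rx":0,"ry":0,"rz":0.062,"grip":-1},{"dx":0.09,"dy":0.12,"dz":0.03,"rx":0,"ry":0,"rz":0.062,"grip":-1}]'
python3 -c "
from h import *
im,c,s=snap('w1');print(s['qpos'],s['eef_pos'],s['tool_rot'],np.round(proj(c,(460,-281,38),1)))
a=cv2.imread('pics/w1.png');cv2.imwrite('pics/w1b.png',cv2.resize(a,(800,500)))"
```

```text
clock: 1.35
eef_pos: [441.6, -344.0, 303.4]
tool_rot: [-3.141, -0.0, 1.561]
force: [-0.4, -0.1, -0.3]
width: 85.6
gripper_force: 0.0
[ 0.80660092  0.40806787 -0.28768334  1.62312791  0.12512389  1.12921132
  0.47750086] [ 441.58622814 -344.01659177  303.41239588] [-3.14086756e+00 -1.55905643e-04  1.56067830e+00] [331. 115.]
```

View pics/w1b.png

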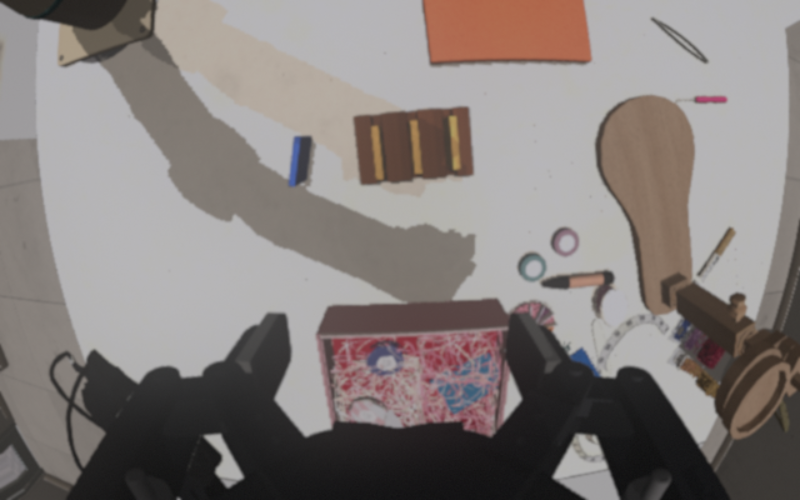

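The wrist picture shows the wooden rack with three brass blanks at (377,152), (416,147), (454,142), and the blue plate (300,160) apart from it. Next the lifter and the kiln.

```bash
python3 -m creep '[{"dx":0.02,"dy":0.15,"dz":0.06,"rx":0,"ry":0,"rz":0.0016,"grip":-1},{"dx":0.02,"dy":0.3,"dz":0.06,"rx":0,"ry":0,"rz":0.0016,"grip":-1},{"dx":0.02,"dy":0.45,"dz":0.06,"rx":0,"ry":0,"rz":0.0016,"grip":-1},{"dx":0.02,"dy":0.6,"dz":0.06,"rx":0,"ry":0,"rz":0.0016,"grip":-1},{"dx":0.02,"dy":0.75,"dz":0.06,"rx":0,"ry":0,"rz":0.0016,"grip":-1}]'
python3 -m creep '[{"dx":0,"dy":0.15,"dz":0,"rx":0,"ry":0,"rz":0,"grip":-1},{"dx":0,"dy":0.3,"dz":0,"rx":0,"ry":0,"rz":0,"grip":-1},{"dx":0,"dy":0.45,"dz":0,"rx":0,"ry":0,"rz":0,"grip":-1},{"dx":0,"dy":0.6,"dz":0,"rx":0,"ry":0,"rz":0,"grip":-1},{"dx":0,"dy":0.65,"dz":0,"rx":0,"ry":0,"rz":0,"grip":-1}]'
python3 -m creep '[{"dx":0,"dy":0,"dz":0,"rx":0,"ry":0,"rz":0,"grip":-1},{"dx":0,"dy":0,"dz":0,"rx":0,"ry":0,"rz":0,"grip":-1},{"dx":0,"dy":0,"dz":0,"rx":0,"ry":0,"rz":0,"grip":-1},{"dx":0,"dy":0,"dz":0,"rx":0,"ry":0,"rz":0,"grip":-1},{"dx":0,"dy":0,"dz":0,"rx":0,"ry":0,"rz":0,"grip":-1}]'
python3 -c "
from h import *
im,c,s=snap('w2');print(s['qpos'],s['eef_pos'],s['tool_rot'])
a=cv2.imread('pics/w2.png');cv2.imwrite('pics/w2b.png',cv2.resize(a,(800,500)))"
```

```text
clock: 2.02
eef_pos: [450.2, -41.7, 328.0]
tool_rot: [3.141, 0.0, 1.572]
force: [1.3, 1.2, -0.3]
width: 84.9
gripper_force: 0.0
clock: 2.65
eef_pos: [449.5, 221.0, 327.9]
tool_rot: [-3.141, -0.002, 1.578]
force: [0.9, -1.3, -0.8]
width: 85.5
gripper_force: 0.0
clock: 3.28
eef_pos: [450.5, 216.2, 327.9]
tool_rot: [3.141, 0.0, 1.573]
force: [1.0, -0.5, 0.8]
width: 85.1
gripper_force: 0.0
[-0.09237309  0.31660669 -0.55634807  1.72730884  0.18145388  1.1490329
 -0.69853643] [450.52402935 216.21693203 327.8513989 ] [3.14136729e+00 1.23585386e-04 1.57333128e+00]
```

View pics/w2b.png

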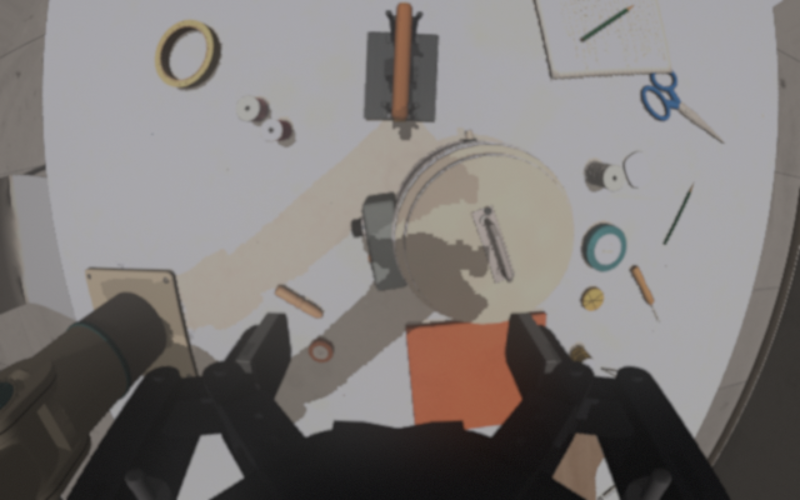

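Steel stand with the lifter at (403,65); kiln and lid at (487,235) with the loop bar from (488,212) to (508,278) and the control box on the left. I need two more views, one from each side of the lifter, for heights and the hook's direction.

```bash
python3 -m creep '[{"dx":-0.1,"dy":0.06,"dz":-0.05,"rx":0,"ry":0,"rz":0,"grip":-1},{"dx":-0.2,"dy":0.12,"dz":-0.1,"rx":0,"ry":0,"rz":0,"grip":-1},{"dx":-0.3,"dy":0.18,"dz":-0.15,"rx":0,"ry":0,"rz":0,"grip":-1},{"dx":-0.35,"dy":0.21,"dz":-0.2,"rx":0,"ry":0,"rz":0,"grip":-1},{"dx":-0.35,"dy":0.21,"dz":-0.2,"rx":0,"ry":0,"rz":0,"grip":-1}]' | head -3
python3 -m creep '[{"dx":0,"dy":0,"dz":0,"rx":0,"ry":0,"rz":0,"grip":-1},{"dx":0,"dy":0,"dz":0,"rx":0,"ry":0,"rz":0,"grip":-1},{"dx":0,"dy":0,"dz":0,"rx":0,"ry":0,"rz":0,"grip":-1},{"dx":0,"dy":0,"dz":0,"rx":0,"ry":0,"rz":0,"grip":-1},{"dx":0,"dy":0,"dz":0,"rx":0,"ry":0,"rz":0,"grip":-1}]' | head -3
python3 -c "
from h import *
im,c,s=snap('w3')"
python3 -m creep '[{"dx":0.13,"dy":0,"dz":0.05,"rx":0,"ry":0,"rz":0,"grip":-1},{"dx":0.26,"dy":0,"dz":0.1,"rx":0,"ry":0,"rz":0,"grip":-1},{"dx":0.39,"dy":0,"dz":0.15,"rx":0,"ry":0,"rz":0,"grip":-1},{"dx":0.52,"dy":0,"dz":0.15,"rx":0,"ry":0,"rz":0,"grip":-1},{"dx":0.6,"dy":0.05,"dz":0.15,"rx":0,"ry":0,"rz":0,"grip":-1}]' | head -3
python3 -m creep '[{"dx":0,"dy":0,"dz":0,"rx":0,"ry":0,"rz":0,"grip":-1},{"dx":0,"dy":0,"dz":0,"rx":0,"ry":0,"rz":0,"grip":-1},{"dx":0,"dy":0,"dz":0,"rx":0,"ry":0,"rz":0,"grip":-1},{"dx":0,"dy":0,"dz":0,"rx":0,"ry":0,"rz":0,"grip":-1},{"dx":0,"dy":0,"dz":0,"rx":0,"ry":0,"rz":0,"grip":-1}]' | head -3
python3 - <<'E'
from h import *
im,c,s=snap('w4')
t=[]
for n in('w3','w4'):
    a=cv2.imread(f'pics/{n}.png');u=proj(cal(n),(451,350,100),1).astype(int);print(n,u,np.round(proj(cal(n),(545,181,135),1)))
    x0=max(0,min(640-200,u[0]-100));y0=max(0,min(400-150,u[1]-75));print(x0,y0)
    t.append(cv2.resize(a[y0:y0+150,x0:x0+200],(400,300),interpolation=cv2.INTER_CUBIC))
f=lambda n:cv2.resize(cv2.imread(f'pics/{n}.png'),(400,250))
cv2.imwrite('pics/m1.png',np.vstack([np.hstack(t),np.hstack([f('w3'),f('w4')])]))
E
```

```text
clock: 3.95
eef_pos: [308.4, 300.9, 247.1]
tool_rot: [-3.14, 0.001, 1.578]
clock: 4.58
eef_pos: [310.5, 300.7, 247.8]
tool_rot: [3.141, -0.0, 1.574]
clock: 5.25
eef_pos: [554.0, 318.1, 307.4]
tool_rot: [3.14, 0.002, 1.569]
clock: 5.88
eef_pos: [550.2, 320.6, 308.2]
tool_rot: [3.141, 0.0, 1.574]
w3 [446 134] [505. 280.]
346 59
w4 [239 143] [314. 278.]
139 68
```

View pics/m1.png

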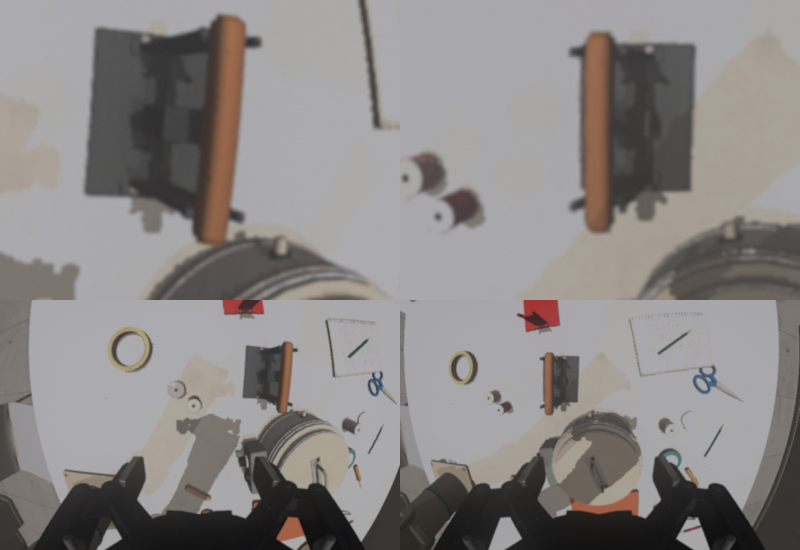

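Run:
```python
from h import *
t=[]
for n,(x,y) in(('w3',(415,80)),('w4',(215,85))):
    a=cv2.imread(f'pics/{n}.png')[y:y+90,x:x+75].astype(float)
    a=np.clip((a/255)**0.5*330-30,0,255).astype(np.uint8)
    t.append(cv2.resize(a,(400,480),interpolation=cv2.INTER_CUBIC))
cv2.imwrite('pics/m2.png',np.hstack(t))
boxes={}
for n in('w2','w3','w4'):
    a=cv2.imread(f'pics/{n}.png');c=cal(n);h=cv2.cvtColor(a,cv2.COLOR_BGR2HSV)
    m=((h[...,0]<14)&(h[...,1]>110)&(h[...,2]>40)).astype(np.uint8)
    u=proj(c,(451,350,127),1).astype(int);lab=cv2.connectedComponentsWithStats(m)
    k=min(range(1,lab[0]),key=lambda i:np.hypot(*(lab[3][i]-u))-lab[2][i][4]*.01)
    r=cv2.minAreaRect(np.argwhere(lab[1]==k)[:,::-1].astype(np.float32));print(n,u,lab[2][k],np.round(lab[3][k],1),[np.round(v,1) for v in r])
    p=cv2.boxPoints(r);p=p[np.argsort(p[:,1])];boxes[n]=((p[0]+p[1])/2,(p[2]+p[3])/2,lab[3][k])
for i in range(3):
    x,e=tri([ray(cal(n),boxes[n][i],1) for n in boxes]);print(np.round(x,1),np.round(e,1))
```

```text
w2 [318  57] [315   3  13  90 865] [321.1  46.5] [array([321.1,  47.5]), array([10.3, 89.1]), np.float64(2.4)]
w3 [456 137] [ 448   68   20  113 1147] [458.  123.8] [array([458. , 124.1]), array([ 11.2, 112.4]), np.float64(5.4)]
w4 [233 146] [232  86  10  94 780] [236.2 131.2] [array([236. , 132.5]), array([ 8.9, 93.1]), np.float64(0.7)]
[455.8 421.6 125.6] [0.3 0.5 0.2]
[450.8 308.2 126.6] [0.8 2.7 2.5]
[453.4 365.7 121.7] [0.5 1.7 2.2]
```

View pics/m2.png

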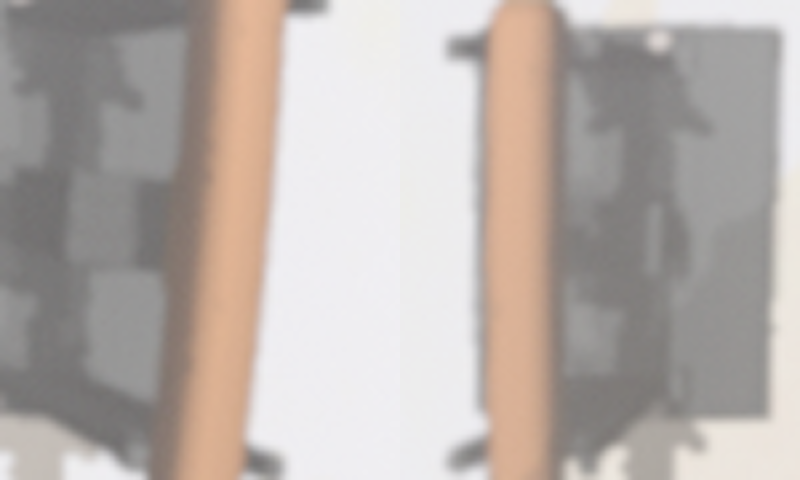

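Run:
```python
from h import *
O=np.array([453.3,365,116]);
for s,yaw in((1,-.044),(-1,np.pi-.044)):
    for n,(x,y) in(('w3',(415,80)),('w4',(215,85))):
        for nm,pts in (('shank',[(-16,-10,-41),(-16,10,-41),(-16,-10,-85),(-16,10,-85)]),('lip',[(17,-10,-76),(17,10,-76)])):
            q=[(proj(cal(n),O+R.from_euler('z',yaw).apply(p),1)-(x,y))*16/3 for p in pts]
            print(s,n,nm,[np.round(v+(0 if n=='w3' else 400,0)).astype(int).tolist() for v in q])
```

```text
1 w3 shank [[68, 252], [75, 162], [7, 239], [13, 158]]
1 w3 lip [[144, 256], [151, 174]]
1 w4 shank [[501, 281], [501, 202], [542, 265], [543, 194]]
1 w4 lip [[652, 270], [654, 197]]
-1 w3 shank [[207, 179], [198, 267], [134, 173], [127, 252]]
-1 w3 lip [[21, 158], [14, 241]]
-1 w4 shank [[625, 204], [624, 284], [656, 195], [655, 267]]
-1 w4 lip [[531, 195], [531, 268]]
```

```bash
python3 -m creep '[{"dx":-0.03,"dy":0,"dz":-0.05,"rx":0,"ry":0.028,"rz":0,"grip":-1},{"dx":-0.06,"dy":0,"dz":-0.1,"rx":0,"ry":0.056,"rz":0,"grip":-1},{"dx":-0.07,"dy":0,"dz":-0.2,"rx":0,"ry":0.084,"rz":0,"grip":-1},{"dx":-0.07,"dy":0,"dz":-0.28,"rx":0,"ry":0.11,"rz":0,"grip":-1},{"dx":-0.07,"dy":0,"dz":-0.28,"rx":0,"ry":0.11,"rz":0,"grip":-1}]' | head -3
python3 -m creep '[{"dx":0,"dy":0,"dz":0,"rx":0,"ry":0,"rz":0,"grip":-1},{"dx":0,"dy":0,"dz":0,"rx":0,"ry":0,"rz":0,"grip":-1},{"dx":0,"dy":0,"dz":0,"rx":0,"ry":0,"rz":0,"grip":-1},{"dx":0,"dy":0,"dz":0,"rx":0,"ry":0,"rz":0,"grip":-1},{"dx":0,"dy":0,"dz":0,"rx":0,"ry":0,"rz":0,"grip":-1}]' | head -3
python3 - <<'E'
from h import *
im,c,s=snap('w5');u=proj(c,(453,365,70),1).astype(int);print(u,s['tool_rot'])
g=lambda a:np.clip((a.astype(float)/255)**0.5*330-30,0,255).astype(np.uint8)
x0,y0=np.clip(u[0]-50,0,540),np.clip(u[1]-60,0,280);print(x0,y0)
a=cv2.resize(g(cv2.imread('pics/w5.png')[y0:y0+120,x0:x0+100]),(400,480),interpolation=cv2.INTER_CUBIC)
cs=get_calibration('scene');v=proj(cs,(453,365,70)).astype(int);print(v)
b=cv2.resize(g(cv2.imread('pics/scene0.png')[v[1]-30:v[1]+30,v[0]-25:v[0]+25]),(400,480),interpolation=cv2.INTER_CUBIC)
cv2.imwrite('pics/m3.png',np.hstack([a,b]))
O=np.array([453.3,365,116]);
for s,yaw in((1,-.044),(-1,np.pi-.044)):
  for nm,pts in (('top',[(0,0,-26)]),('shank',[(-16,-10,-41),(-16,10,-41),(-16,-10,-85),(-16,10,-85)]),('lip',[(17,-10,-76),(17,10,-76)])):
    W=[O+R.from_euler('z',yaw).apply(p) for p in pts]
    print(s,nm,[np.round((proj(c,p,1)-(x0,y0))*4).astype(int).tolist() for p in W],[np.round((proj(cs,p)-v+(25,30))*8+(400,0)).astype(int).tolist() for p in W])
E
```

```text
clock: 6.55
eef_pos: [520.3, 317.0, 181.6]
tool_rot: [-2.431, 0.008, 1.571]
clock: 7.18
eef_pos: [522.5, 320.8, 196.9]
tool_rot: [-2.452, -0.002, 1.574]
[344 136] [-2.45233642 -0.00249518  1.57368639]
294 76
[256 201]
1 top [[158, 246]] [[599, 216]]
1 shank [[141, 273], [145, 197], [234, 261], [238, 192]] [[593, 269], [562, 249], [603, 337], [572, 318]]
1 lip [[318, 279], [323, 205]] [[651, 283], [620, 264]]
-1 top [[158, 246]] [[599, 216]]
-1 shank [[249, 210], [244, 290], [336, 204], [331, 276]] [[611, 211], [643, 230], [620, 279], [651, 298]]
-1 lip [[217, 193], [214, 263]] [[568, 305], [599, 324]]
```

View pics/m3.png

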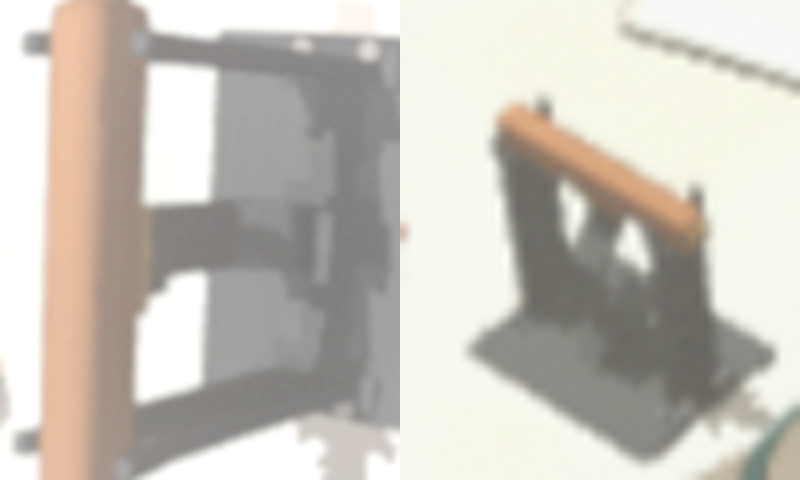

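The hook opens toward +x: the thin bright edge at (322,240) left is the lip's tip, and in the right crop the white gap at (630,245) excludes the other orientation. This is the grey steel stand, which carries the lifter; the red one is empty. Going to the lifter.

```bash
python3 -m creep '[{"dx":0,"dy":0,"dz":0.1,"rx":0,"ry":-0.028,"rz":0,"grip":-1},{"dx":-0.03,"dy":0.02,"dz":0.15,"rx":0,"ry":-0.056,"rz":0,"grip":-1},{"dx":-0.1,"dy":0.06,"dz":0.15,"rx":0,"ry":-0.084,"rz":0,"grip":-1},{"dx":-0.17,"dy":0.11,"dz":0.15,"rx":0,"ry":-0.11,"rz":0,"grip":-1},{"dx":-0.17,"dy":0.11,"dz":0.15,"rx":0,"ry":-0.11,"rz":0,"grip":-1}]' | head -3
python3 -m creep '[{"dx":0,"dy":0,"dz":0,"rx":0,"ry":0,"rz":-0.007,"grip":-1},{"dx":0,"dy":0,"dz":-0.05,"rx":0,"ry":0,"rz":-0.007,"grip":-1},{"dx":0,"dy":0,"dz":-0.1,"rx":0,"ry":0,"rz":-0.007,"grip":-1},{"dx":0,"dy":0,"dz":-0.1,"rx":0,"ry":0,"rz":-0.007,"grip":-1},{"dx":0,"dy":0,"dz":-0.1,"rx":0,"ry":0,"rz":-0.007,"grip":-1}]' | head -3
python3 - <<'E'
from h import *
im,c,s=snap('w6')
print(s['eef_pos'],s['tool_rot'])
a=cv2.imread('pics/w6.png');h=cv2.cvtColor(a,cv2.COLOR_BGR2HSV)
m=((h[...,0]<14)&(h[...,1]>110)&(h[...,2]>40)).astype(np.uint8)
lab=cv2.connectedComponentsWithStats(m)
for k in range(1,lab[0]):
    if lab[2][k][4]>300:
        r=cv2.minAreaRect(np.argwhere(lab[1]==k)[:,::-1].astype(np.float32));p=cv2.boxPoints(r);print(lab[2][k],[np.round(v,1) for v in r]);print(np.round([atz(c,q,127,1)[:2] for q in p],1).tolist())
print(proj(c,(453,365,127),1))
E
```

```text
clock: 7.85
eef_pos: [445.8, 367.0, 257.0]
tool_rot: [-3.14, 0.001, 1.587]
clock: 8.48
eef_pos: [454.9, 365.1, 216.3]
tool_rot: [3.141, -0.001, 1.53]
[454.91962745 365.07177828 216.26523498] [ 3.14139904e+00 -6.29381110e-04  1.52990151e+00]
[ 232    0   79   69 3752] [array([271.2,  29. ]), array([69.2, 70.8]), np.float64(81.3)]
[[386.6, 541.0], [447.5, 544.4], [454.0, 481.2], [394.4, 476.5]]
[ 310  128   15   78 1005] [array([317. , 166.5]), array([14., 77.]), np.float64(0.0)]
[[447.0, 353.3], [450.2, 421.3], [462.0, 420.8], [459.5, 352.8]]
[316.13580803 192.10589767]
```

```bash
python3 -m creep '[{"dx":-0.002,"dy":-0.005,"dz":-0.1,"rx":0,"ry":0,"rz":0,"grip":-1},{"dx":-0.002,"dy":-0.005,"dz":-0.17,"rx":0,"ry":0,"rz":0,"grip":-1},{"dx":-0.002,"dy":-0.005,"dz":-0.23,"rx":0,"ry":0,"rz":0,"grip":-1},{"dx":-0.002,"dy":-0.005,"dz":-0.27,"rx":0,"ry":0,"rz":0,"grip":-1},{"dx":-0.002,"dy":-0.005,"dz":-0.29,"rx":0,"ry":0,"rz":0,"grip":-1}]'
python3 -m creep '[{"dx":0,"dy":0,"dz":0,"rx":0,"ry":0,"rz":0,"grip":-1},{"dx":0,"dy":0,"dz":0,"rx":0,"ry":0,"rz":0,"grip":-0.2},{"dx":0,"dy":0,"dz":0,"rx":0,"ry":0,"rz":0,"grip":1},{"dx":0,"dy":0,"dz":0,"rx":0,"ry":0,"rz":0,"grip":1},{"dx":0,"dy":0,"dz":0,"rx":0,"ry":0,"rz":0,"grip":1}]'
python3 -m creep '[{"dx":0,"dy":0,"dz":0,"rx":0,"ry":0,"rz":0,"grip":1},{"dx":0,"dy":0,"dz":0,"rx":0,"ry":0,"rz":0,"grip":1},{"dx":0,"dy":0,"dz":0,"rx":0,"ry":0,"rz":0,"grip":1},{"dx":0,"dy":0,"dz":0,"rx":0,"ry":0,"rz":0,"grip":1},{"dx":0,"dy":0,"dz":0,"rx":0,"ry":0,"rz":0,"grip":1}]'
```

```text
clock: 9.15
eef_pos: [453.8, 362.9, 99.5]
tool_rot: [3.141, -0.0, 1.53]
force: [-0.3, 0.4, 0.8]
width: 85.6
gripper_force: 0.0
clock: 9.78
eef_pos: [453.6, 362.8, 99.9]
tool_rot: [3.141, -0.0, 1.53]
force: [0.3, 0.2, -0.8]
width: 12.3
gripper_force: 0.0
clock: 10.4
eef_pos: [453.5, 362.8, 99.7]
tool_rot: [-3.142, 0.0, 1.53]
force: [0.7, 0.1, -0.3]
width: 0.0
gripper_force: 0.0
```

Run:
```python
from h import *
im,c,s=snap('w7');print(proj(c,(453.5,363,118),1),proj(c,s['eef_pos'],1))
cv2.imwrite('pics/scene1.png',get_image('scene')[:,:,::-1]);cv2.imwrite('pics/top1.png',get_image('top')[:,:,::-1])
t=cv2.imread('pics/top1.png')[160:290,160:360];t=cv2.resize(t,(400,260))
v=cv2.imread('pics/scene1.png')[100:300,180:480];v=cv2.resize(v,(400,266))
cv2.imwrite('pics/m4.png',np.vstack([np.hstack([t[:260],v[:260]]),cv2.resize(cv2.imread('pics/w7.png')[0:240],(800,300))]))
```

```text
[318.41326708 244.13697244] [318.46408004 231.59832594]
```

View pics/m4.png

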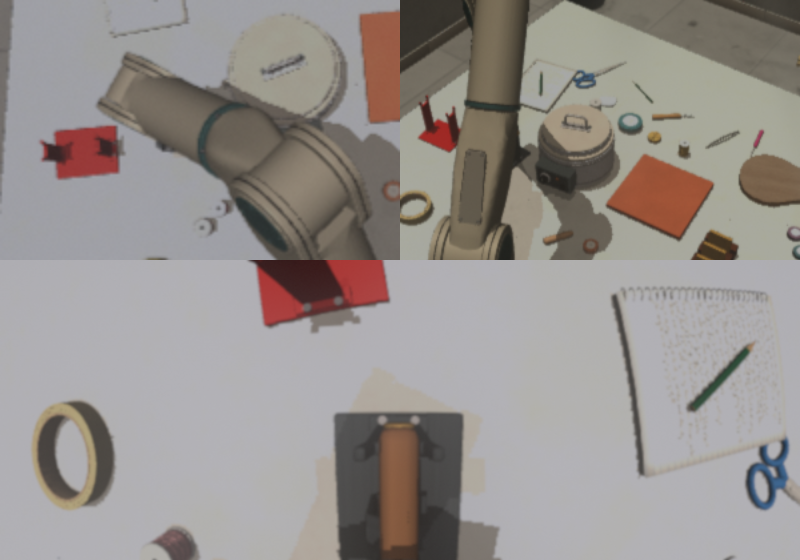

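Run:
```python
from h import *
print({k:np.round(v,3) for k,v in ctrl.read_state().items() if k in('width','gripper_force','eef_pos','force','clock')})
cv2.imwrite('pics/m5.png',cv2.resize(cv2.imread('pics/w7.png')[120:400,200:440],(600,600)))
```

```text
{'clock': np.float64(10.55), 'eef_pos': array([453.556, 362.828,  99.752]), 'force': array([ 0.368,  0.287, -0.121]), 'gripper_force': np.float64(0.0), 'width': np.float64(-0.261)}
```

View pics/m5.png

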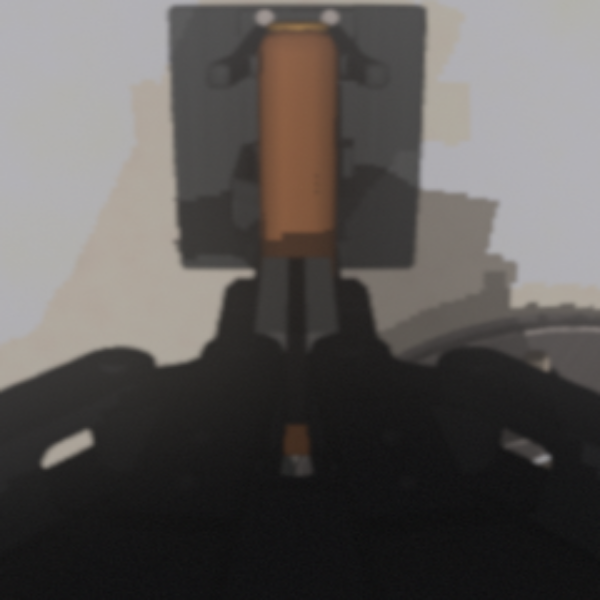

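Run:
```python
from h import *
a,b=cal('w6'),cal('w7')
for z in (60,80,90,100,110,127): print(z,np.round(atz(a,(317,128),z,1)[:2],1),np.round(atz(b,(319,130.5),z,1)[:2],1),np.round(atz(b,(305,150),z,1)[0]-atz(b,(334,150),z,1)[0],1))
print(tri([ray(a,(317,128),1),ray(b,(319,130.5),1)]), np.round(b['world_from_camera'],1))
for p in ((453.5,374,100),(453.5,374,127),(453.5,421,127)): print(proj(b,p,1))
g=cv2.cvtColor(cv2.imread('pics/w7.png'),cv2.COLOR_BGR2HSV)
for r in (135,150,190,215): print(r,[tuple(int(x) for x in g[r,c]) for c in range(296,346,4)])
```

```text
60 [455.7 416.7] [456.3 420.3] -20.0
80 [455.8 418. ] [456.3 421.8] -18.2
90 [455.9 418.6] [456.3 422.5] -17.2
100 [456.  419.3] [456.3 423.3] -16.3
110 [456. 420.] [456.3 424. ] -15.3
127 [456.1 421.1] [456.3 425.3] -13.7
(array([ 455.2529487 ,  400.73613526, -191.60121953]), [np.float64(1.2161338780059543), np.float64(1.2161338780058981)]) [[ 1.000e+00 -0.000e+00 -0.000e+00  4.563e+02]
 [-0.000e+00 -1.000e+00 -3.000e-01  4.362e+02]
 [ 0.000e+00  3.000e-01 -1.000e+00  2.730e+02]
 [ 0.000e+00  0.000e+00  0.000e+00  1.000e+00]]
[317.6344993  214.38975161]
[317.56692974 232.25008034]
[313.47170346 139.73594514]
135 [(15, 6, 79), (0, 8, 66), (0, 13, 61), (11, 79, 87), (11, 101, 106), (11, 104, 108), (11, 103, 109), (11, 102, 105), (11, 90, 93), (13, 35, 65), (10, 13, 61), (0, 3, 78), (30, 3, 78)]
150 [(10, 13, 58), (15, 7, 70), (11, 89, 86), (11, 117, 126), (11, 123, 139), (12, 124, 138), (11, 124, 136), (11, 122, 132), (11, 117, 120), (10, 105, 104), (6, 18, 69), (10, 14, 56), (8, 17, 59)]
190 [(10, 13, 60), (12, 25, 52), (10, 101, 88), (12, 126, 121), (12, 131, 136), (11, 130, 135), (11, 131, 132), (11, 130, 129), (11, 125, 116), (11, 118, 97), (10, 28, 54), (10, 12, 66), (10, 11, 71)]
215 [(10, 12, 65), (15, 16, 64), (10, 91, 81), (12, 129, 119), (11, 130, 133), (11, 132, 133), (11, 131, 130), (12, 133, 127), (12, 127, 114), (10, 119, 92), (12, 26, 50), (8, 20, 50), (0, 14, 56)]
```

Run:
```python
from h import *
c=cal('w1')
for z in (303,316,335,350): print(z,np.round([proj(c,(441.6+dx,-344+dy,z),1)*1.25 for dx in(-42.5,-57) for dy in (11,)],0).tolist())
b=cal('w7')
for z in (100,115,127,137): print(z,np.round([(proj(b,(453.5+dx,374,z),1)-(200,120))*(2.5,2.14) for dx in(-14,-8,0,8,14)],0).tolist())
```

```text
303 [[310.0, 268.0], [282.0, 268.0]]
316 [[304.0, 278.0], [274.0, 278.0]]
335 [[294.0, 295.0], [261.0, 294.0]]
350 [[284.0, 311.0], [249.0, 310.0]]
100 [[235.0, 204.0], [260.0, 203.0], [294.0, 202.0], [328.0, 201.0], [353.0, 200.0]]
115 [[230.0, 224.0], [258.0, 223.0], [294.0, 222.0], [330.0, 221.0], [358.0, 220.0]]
127 [[226.0, 242.0], [255.0, 241.0], [294.0, 240.0], [333.0, 239.0], [362.0, 238.0]]
137 [[222.0, 260.0], [252.0, 259.0], [294.0, 258.0], [335.0, 256.0], [366.0, 255.0]]
```

```bash
python3 -m creep '[{"dx":0,"dy":0,"dz":-0.003,"rx":0,"ry":0,"rz":0,"grip":1},{"dx":0,"dy":0,"dz":-0.006,"rx":0,"ry":0,"rz":0,"grip":1},{"dx":0,"dy":0,"dz":-0.01,"rx":0,"ry":0,"rz":0,"grip":1},{"dx":0,"dy":0,"dz":-0.01,"rx":0,"ry":0,"rz":0,"grip":1},{"dx":0,"dy":0,"dz":-0.01,"rx":0,"ry":0,"rz":0,"grip":1}]' | sed -n '2p;4p'
python3 -m creep '[{"dx":0,"dy":0,"dz":-0.003,"rx":0,"ry":0,"rz":0,"grip":1},{"dx":0,"dy":0,"dz":-0.006,"rx":0,"ry":0,"rz":0,"grip":1},{"dx":0,"dy":0,"dz":-0.01,"rx":0,"ry":0,"rz":0,"grip":1},{"dx":0,"dy":0,"dz":-0.01,"rx":0,"ry":0,"rz":0,"grip":1},{"dx":0,"dy":0,"dz":-0.01,"rx":0,"ry":0,"rz":0,"grip":1}]' | sed -n '2p;4p'
```

```text
eef_pos: [453.6, 362.8, 96.4]
force: [-0.1, -1.5, 5.4]
eef_pos: [454.0, 362.9, 96.2]
force: [-5.7, -7.7, 32.9]
```

Contact with the grip's top (127 mm) came at a reported TCP z of about 97, so the real fingertips sit ~30 mm behind the reported TCP. The pictures agree (tips appear ~35 mm higher). I'll back off, open, and go down 30 mm further.

```bash
python3 -m creep '[{"dx":0,"dy":0,"dz":0.03,"rx":0,"ry":0,"rz":0,"grip":1},{"dx":0,"dy":0,"dz":0.1,"rx":0,"ry":0,"rz":0,"grip":-1},{"dx":0,"dy":0,"dz":0.1,"rx":0,"ry":0,"rz":0,"grip":-1},{"dx":0,"dy":0,"dz":0.1,"rx":0,"ry":0,"rz":0,"grip":-1},{"dx":0,"dy":0,"dz":0.1,"rx":0,"ry":0,"rz":0,"grip":-1}]' | sed -n '2p;4,5p'
python3 -m creep '[{"dx":0,"dy":0,"dz":-0.05,"rx":0,"ry":0,"rz":0,"grip":-1},{"dx":0,"dy":0,"dz":-0.09,"rx":0,"ry":0,"rz":0,"grip":-1},{"dx":0,"dy":0,"dz":-0.12,"rx":0,"ry":0,"rz":0,"grip":-1},{"dx":0,"dy":0,"dz":-0.145,"rx":0,"ry":0,"rz":0,"grip":-1},{"dx":0,"dy":0,"dz":-0.145,"rx":0,"ry":0,"rz":0,"grip":-1}]' | sed -n '2p;4,5p'
python3 -m creep '[{"dx":0,"dy":0,"dz":0,"rx":0,"ry":0,"rz":0,"grip":0},{"dx":0,"dy":0,"dz":0,"rx":0,"ry":0,"rz":0,"grip":1},{"dx":0,"dy":0,"dz":0,"rx":0,"ry":0,"rz":0,"grip":1},{"dx":0,"dy":0,"dz":0,"rx":0,"ry":0,"rz":0,"grip":1},{"dx":0,"dy":0,"dz":0,"rx":0,"ry":0,"rz":0,"grip":1}]'
python3 -m creep '[{"dx":0,"dy":0,"dz":0,"rx":0,"ry":0,"rz":0,"grip":1},{"dx":0,"dy":0,"dz":0,"rx":0,"ry":0,"rz":0,"grip":1},{"dx":0,"dy":0,"dz":0,"rx":0,"ry":0,"rz":0,"grip":1},{"dx":0,"dy":0,"dz":0,"rx":0,"ry":0,"rz":0,"grip":1},{"dx":0,"dy":0,"dz":0,"rx":0,"ry":0,"rz":0,"grip":1}]'
```

```text
eef_pos: [453.0, 362.2, 130.7]
force: [0.1, -0.3, -0.2]
width: 72.4
eef_pos: [453.1, 362.5, 72.9]
force: [1.1, 0.0, 0.4]
width: 85.1
clock: 13.68
eef_pos: [453.7, 362.9, 74.2]
tool_rot: [3.141, -0.0, 1.53]
force: [0.0, 0.1, 3.4]
width: 14.7
gripper_force: 59.9
clock: 14.3
eef_pos: [453.7, 363.0, 74.2]
tool_rot: [3.141, -0.0, 1.53]
force: [-0.5, -0.4, 6.5]
width: 15.0
gripper_force: 60.1
```

```bash
python3 -m creep '[{"dx":0,"dy":0,"dz":0.03,"rx":0,"ry":0,"rz":0,"grip":1},{"dx":0,"dy":0,"dz":0.1,"rx":0,"ry":0,"rz":0,"grip":1},{"dx":0,"dy":0,"dz":0.2,"rx":0,"ry":0,"rz":0,"grip":1},{"dx":0,"dy":0,"dz":0.3,"rx":0,"ry":0,"rz":0,"grip":1},{"dx":0,"dy":0,"dz":0.43,"rx":0,"ry":0,"rz":0,"grip":1}]'
python3 -m creep '[{"dx":0,"dy":0,"dz":0,"rx":0,"ry":0,"rz":0,"grip":1},{"dx":0,"dy":0,"dz":0,"rx":0,"ry":0,"rz":0,"grip":1},{"dx":0,"dy":0,"dz":0,"rx":0,"ry":0,"rz":0,"grip":1},{"dx":0,"dy":0,"dz":0,"rx":0,"ry":0,"rz":0,"grip":1},{"dx":0,"dy":0,"dz":0,"rx":0,"ry":0,"rz":0,"grip":1}]'
python3 - <<'E'
from h import *
snap('w8');cv2.imwrite('pics/top2.png',get_image('top')[:,:,::-1]);cv2.imwrite('pics/scene2.png',get_image('scene')[:,:,::-1])
P=(545,181,150)
def crop(n,c,f,w,h,W,H):
    u=proj(c,P,f).astype(int);x,y=np.clip(u[0]-w//2,0,640-w),np.clip(u[1]-h//2,0,400-h);print(n,x,y,W/w)
    a=cv2.imread(f'pics/{n}.png')[y:y+h,x:x+w].astype(float);return cv2.resize(np.clip((a/255)**.6*300-20,0,255).astype(np.uint8),(W,H),interpolation=cv2.INTER_CUBIC)
ct=get_calibration('top');cs=get_calibration('scene')
A=np.hstack([crop('w2',cal('w2'),1,80,60,400,300),crop('w4',cal('w4'),1,80,60,400,300)])
B=np.hstack([crop('top2',ct,0,60,45,400,300),crop('scene2',cs,0,80,60,400,300)])
cv2.imwrite('pics/m6.png',np.vstack([A,B]))
E
```

```text
clock: 14.92
eef_pos: [452.9, 362.0, 246.6]
tool_rot: [-3.14, 0.001, 1.531]
force: [1.5, 0.5, -1.4]
width: 14.8
gripper_force: 59.4
clock: 15.55
eef_pos: [453.3, 362.6, 245.0]
tool_rot: [-3.141, 0.001, 1.531]
force: [0.6, -0.2, -1.8]
width: 15.0
gripper_force: 59.4
w2 356 170 5.0
w4 273 254 5.0
top2 272 170 6.666666666666667
scene2 271 162 5.0
```

View pics/m6.png

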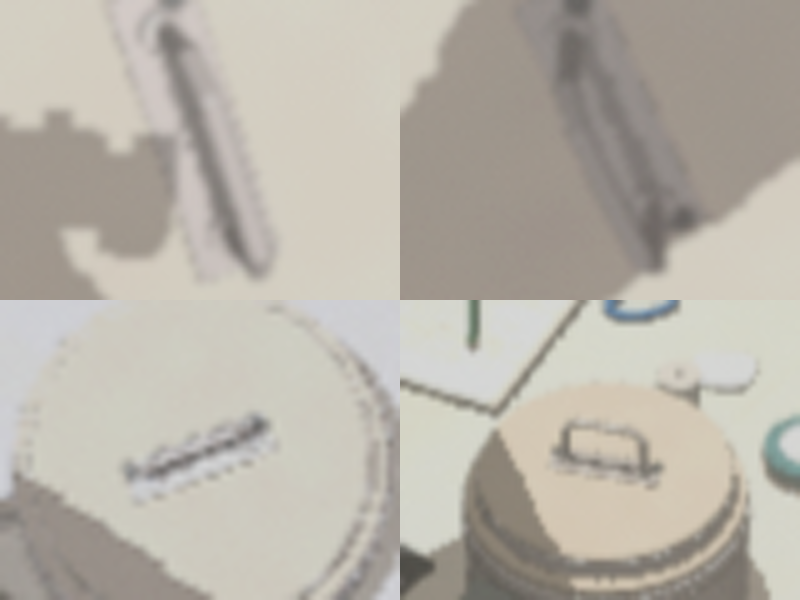

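Run:
```python
from h import *
ct=get_calibration('top');cs=get_calibration('scene')
f=lambda n,p,z:np.round(atz(cal(n),p,z,1)[:2],1)
def ang(a,b): d=a-b; return round(float(np.arctan2(-d[0],d[1])),3)
for nm,n,p,q in(('w2L','w2',(378,172),(396,226)),('w2R','w2',(399,182),(411,218)),('w4L','w4',(297,256),(323,308)),('w4R','w4',(315,258),(334,297))):
    a,b=f(n,p,136),f(n,q,136);print(nm,a,b,ang(a,b))
a,b=[atz(ct,p,138)[:2] for p in((291.5,195.5),(311.7,188.7))];print('top feet',a,b,(a+b)/2,ang(a,b))
a,b=[atz(cs,(271+p[0]/5,162+p[1]/5),138)[:2] for p in((160,155),(255,168))];print('scene feet',a,b,(a+b)/2,ang(a,b))
a,b=[atz(cs,(271+p[0]/5,162+p[1]/5),173)[:2] for p in((168,125),(240,130))];print('scene bar',a,b,(a+b)/2,ang(a,b))
# disc from top: light mask threshold / edge points of ellipse via radial search
g=cv2.cvtColor(cv2.imread('pics/w2.png'),cv2.COLOR_BGR2GRAY).astype(float)
from scipy.optimize import least_squares
def fit(n,c,fish,p0,z,r):
    im=cv2.GaussianBlur(cv2.cvtColor(cv2.imread(f'pics/{n}.png'),cv2.COLOR_BGR2GRAY),(0,0),1).astype(np.float32)
    def score(x,y):
        s=[]
        for t in np.linspace(0,2*np.pi,120,endpoint=False):
            u=[proj(c,(x+(r+k)*np.cos(t),y+(r+k)*np.sin(t),z),fish) for k in(-4,4)]
            if all(1<v[0]<638 and 1<v[1]<330 for v in u):
                v=[cv2.getRectSubPix(im,(1,1),tuple(map(float,w)))[0,0] for w in u];s.append(np.clip(abs(v[0]-v[1]),0,25))
        return np.mean(s)
    best=max(((score(p0[0]+i,p0[1]+j),p0[0]+i,p0[1]+j) for i in range(-14,15,2) for j in range(-14,15,2)));return best
for n,c,fi in(('w2',cal('w2'),1),('w4',cal('w4'),1),('top2',ct,0),('scene2',cs,0)): print(n,fit(n,c,fi,(545,181),135,90))
```

```text
w2L [523.3 212.9] [551.6 142. ] 0.38
w2R [550.8 200.7] [571.  152.9] 0.4
w4L [524.  214.1] [557.4 132.7] 0.389
w4R [546.5 211.4] [571.9 151.4] 0.4
top feet [537.22937347 218.69998839] [562.1324659  148.18781408] [549.68091968 183.44390123] 0.339
scene feet [535.20582414 211.19736462] [563.87399264 149.65056412] [549.53990839 180.42396437] 0.436
scene bar [533.61741769 201.53722296] [558.80346929 158.48205254] [546.21044349 180.00963775] 0.529
w2 (np.float32(11.235278), 547, 181)
w4 (np.float32(15.520727), 543, 185)
top2 (np.float32(9.476611), 547, 167)
scene2 (np.float32(15.62374), 545, 187)
```

Strip and loop give the lid's centre as about (548,182) and its yaw as about 0.39 rad. I'm swinging the lifter to the -x' side of the bar, then lowering it.

```bash
python3 -m creep '[{"dx":0.03,"dy":-0.1,"dz":0.02,"rx":0,"ry":0,"rz":0.02,"grip":1},{"dx":0.06,"dy":-0.2,"dz":0.02,"rx":0,"ry":0,"rz":0.04,"grip":1},{"dx":0.09,"dy":-0.3,"dz":0.02,"rx":0,"ry":0,"rz":0.06,"grip":1},{"dx":0.12,"dy":-0.4,"dz":0.02,"rx":0,"ry":0,"rz":0.0684,"grip":1},{"dx":0.133,"dy":-0.495,"dz":0.01,"rx":0,"ry":0,"rz":0.0684,"grip":1}]' | sed -n 2,4p
python3 -m creep '[{"dx":0,"dy":0,"dz":0,"rx":0,"ry":0,"rz":0,"grip":1},{"dx":0,"dy":0,"dz":0,"rx":0,"ry":0,"rz":0,"grip":1},{"dx":0,"dy":0,"dz":-0.06,"rx":0,"ry":0,"rz":0,"grip":1},{"dx":0,"dy":0,"dz":-0.06,"rx":0,"ry":0,"rz":0,"grip":1},{"dx":0,"dy":0,"dz":-0.06,"rx":0,"ry":0,"rz":0,"grip":1}]' | sed -n 2,4p
python3 - <<'E'
from h import *
cv2.imwrite('pics/scene3.png',get_image('scene')[:,:,::-1]);snap('w9')
cs=get_calibration('scene');u=proj(cs,(540,180,180)).astype(int);print(u)
cv2.imwrite('pics/m7.png',np.hstack([cv2.resize(cv2.imread('pics/scene3.png')[u[1]-50:u[1]+50,u[0]-40:u[0]+40],(400,500),interpolation=cv2.INTER_CUBIC),cv2.resize(cv2.imread('pics/w9.png')[100:300,240:400],(400,500),interpolation=cv2.INTER_CUBIC)]))
E
```

```text
eef_pos: [507.7, 163.3, 249.9]
tool_rot: [3.14, 0.0, 1.96]
force: [0.3, 1.1, -1.3]
eef_pos: [506.8, 166.2, 226.4]
tool_rot: [3.141, -0.001, 1.962]
force: [0.1, -0.5, -1.6]
[310 186]
```

View pics/m7.png

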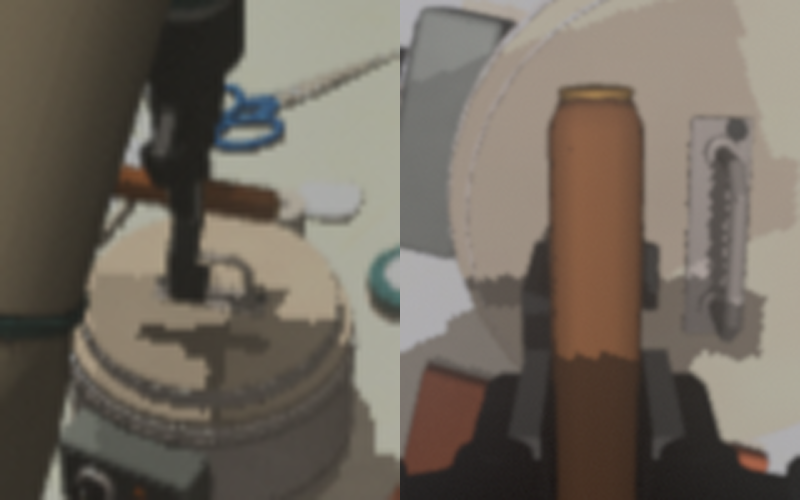

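Run:
```python
from h import *
c=cal('w9');f=lambda x,y,z:np.round(atz(c,(240+(x-400)/2.5,100+y/2.5),z,1)[:2],1)
print('strip c',f(720,226,137),'ends',f(720,118,137),f(710,335,137))
a,b=f(690,118,137),f(686,332,137);d=a-b;print('yaw',np.arctan2(-d[0],d[1]))
print('bar',f(738,160,173),f(742,310,173))
cen=np.array([548,182]);n=np.array([np.cos(.39),np.sin(.39)])
print(proj(c,(548,182,137),1))
s=ctrl.read_state();print(s['eef_pos'],s['tool_rot'])
# lip location check
for yv in(-10,10):
    p=np.array([s['eef_pos'][0],s['eef_pos'][1],s['eef_pos'][2]+41.8])+R.from_euler('z',.391).apply((17,yv,-76));q=proj(c,p,1);print('lip',((q[0]-240)*2.5+400,(q[1]-100)*2.5))
p=np.array([s['eef_pos'][0],s['eef_pos'][1],s['eef_pos'][2]+41.8+11])+R.from_euler('z',.391).apply((0,60,0));q=proj(c,p,1);print('end',((q[0]-240)*2.5+400,(q[1]-100)*2.5))
```

```text
strip c [547.2 184.1] ends [531.2 219.2] [561.7 144.6]
yaw 0.40472553524754507
bar [534.3 211.7] [556.2 168.5]
[367.81440727 192.78105178]
[507.17106171 165.766961   226.63381911] [ 3.13995412e+00 -2.21413195e-04  1.96114657e+00]
lip (np.float64(655.4825444709724), np.float64(315.5947624794271))
lip (np.float64(657.2121247432642), np.float64(249.48748275785186))
end (np.float64(598.7646870302465), np.float64(106.83289047777876))
```

```bash
python3 -m creep '[{"dx":0,"dy":0,"dz":-0.04,"rx":0,"ry":0,"rz":0,"grip":1},{"dx":0,"dy":0,"dz":-0.076,"rx":0,"ry":0,"rz":0,"grip":1},{"dx":0,"dy":0,"dz":-0.076,"rx":0,"ry":0,"rz":0,"grip":1},{"dx":0,"dy":0,"dz":-0.076,"rx":0,"ry":0,"rz":0,"grip":1},{"dx":0,"dy":0,"dz":-0.076,"rx":0,"ry":0,"rz":0,"grip":1}]' | sed -n '2p;4p'
python3 -m creep '[{"dx":0.025,"dy":0.009,"dz":0,"rx":0,"ry":0,"rz":0,"grip":1},{"dx":0.05,"dy":0.018,"dz":0,"rx":0,"ry":0,"rz":0,"grip":1},{"dx":0.075,"dy":0.027,"dz":0,"rx":0,"ry":0,"rz":0,"grip":1},{"dx":0.103,"dy":0.036,"dz":0,"rx":0,"ry":0,"rz":0,"grip":1},{"dx":0.103,"dy":0.036,"dz":0,"rx":0,"ry":0,"rz":0,"grip":1}]' | sed -n '2p;4p'
python3 -m creep '[{"dx":0,"dy":0,"dz":0,"rx":0,"ry":0,"rz":0,"grip":1},{"dx":0,"dy":0,"dz":0.02,"rx":0,"ry":0,"rz":0,"grip":1},{"dx":0,"dy":0,"dz":0.04,"rx":0,"ry":0,"rz":0,"grip":1},{"dx":0,"dy":0,"dz":0.05,"rx":0,"ry":0,"rz":0,"grip":1},{"dx":0,"dy":0,"dz":0.06,"rx":0,"ry":0,"rz":0,"grip":1}]' | sed -n '2,4p'
python3 -m creep '[{"dx":0,"dy":0,"dz":0.004,"rx":0,"ry":0,"rz":0,"grip":1},{"dx":0,"dy":0,"dz":0.008,"rx":0,"ry":0,"rz":0,"grip":1},{"dx":0,"dy":0,"dz":0.012,"rx":0,"ry":0,"rz":0,"grip":1},{"dx":0,"dy":0,"dz":0.015,"rx":0,"ry":0,"rz":0,"grip":1},{"dx":0,"dy":0,"dz":0.015,"rx":0,"ry":0,"rz":0,"grip":1}]' | sed -n '2,5p'
```

```text
eef_pos: [507.1, 165.0, 195.7]
force: [-0.8, -0.5, -0.6]
eef_pos: [548.8, 179.6, 195.1]
force: [0.3, 0.1, -0.5]
eef_pos: [547.9, 179.1, 219.7]
tool_rot: [3.142, 0.0, 1.96]
force: [-0.6, 0.3, -5.1]
eef_pos: [548.0, 179.3, 225.4]
tool_rot: [3.141, -0.0, 1.96]
force: [1.2, -0.2, -4.7]
width: 14.8
```

```bash
python3 -m creep '[{"dx":0,"dy":0,"dz":0.01,"rx":0,"ry":0,"rz":0,"grip":1},{"dx":0,"dy":0,"dz":0.03,"rx":0,"ry":0,"rz":0,"grip":1},{"dx":0,"dy":0,"dz":0.05,"rx":0,"ry":0,"rz":0,"grip":1},{"dx":0,"dy":0,"dz":0.07,"rx":0,"ry":0,"rz":0,"grip":1},{"dx":0,"dy":0,"dz":0.075,"rx":0,"ry":0,"rz":0,"grip":1}]' | sed -n '2p;4p'
python3 -m creep '[{"dx":0,"dy":0,"dz":0,"rx":0,"ry":0,"rz":0,"grip":1},{"dx":0,"dy":0,"dz":0,"rx":0,"ry":0,"rz":0,"grip":1},{"dx":0.002,"dy":-0.02,"dz":0,"rx":0,"ry":0,"rz":0,"grip":1},{"dx":0.006,"dy":-0.06,"dz":0,"rx":0,"ry":0,"rz":0,"grip":1},{"dx":0.012,"dy":-0.12,"dz":0,"rx":0,"ry":0,"rz":0,"grip":1}]' | sed -n '2p;4p'
python3 -m creep '[{"dx":0.006,"dy":-0.06,"dz":0,"rx":0,"ry":0,"rz":0,"grip":1},{"dx":0.012,"dy":-0.12,"dz":0,"rx":0,"ry":0,"rz":0,"grip":1},{"dx":0.018,"dy":-0.18,"dz":0,"rx":0,"ry":0,"rz":0,"grip":1},{"dx":0.024,"dy":-0.24,"dz":0,"rx":0,"ry":0,"rz":0,"grip":1},{"dx":0.03,"dy":-0.3,"dz":0,"rx":0,"ry":0,"rz":0,"grip":1}]' | sed -n '2p;4p'
python3 -m creep '[{"dx":0.006,"dy":-0.06,"dz":0,"rx":0,"ry":0,"rz":0,"grip":1},{"dx":0.012,"dy":-0.12,"dz":0,"rx":0,"ry":0,"rz":0,"grip":1},{"dx":0.016,"dy":-0.16,"dz":0,"rx":0,"ry":0,"rz":0,"grip":1},{"dx":0.018,"dy":-0.19,"dz":0,"rx":0,"ry":0,"rz":0,"grip":1},{"dx":0.02,"dy":-0.21,"dz":0,"rx":0,"ry":0,"rz":0,"grip":1}]' | sed -n '2p;4p'
python3 -m creep '[{"dx":0,"dy":0,"dz":0,"rx":0,"ry":0,"rz":0,"grip":1},{"dx":0,"dy":0,"dz":0,"rx":0,"ry":0,"rz":0,"grip":1},{"dx":0,"dy":0,"dz":0,"rx":0,"ry":0,"rz":0,"grip":1},{"dx":0,"dy":0,"dz":0,"rx":0,"ry":0,"rz":0,"grip":1},{"dx":0,"dy":0,"dz":0,"rx":0,"ry":0,"rz":0,"grip":1}]' | sed -n '1,6p'
python3 - <<'E'
from h import *
for n in('top','scene'): cv2.imwrite(f'pics/{n}4.png',get_image(n)[:,:,::-1])
snap('w10')
g=cv2.cvtColor(cv2.imread('pics/top4.png'),cv2.COLOR_BGR2HSV)
c=get_calibration('top')
# tile in first image
g=cv2.cvtColor(cv2.imread('pics/top0.png'),cv2.COLOR_BGR2HSV);m=((g[...,0]<14)&(g[...,1]>120)&(g[...,2]>100)).astype(np.uint8)
l=cv2.connectedComponentsWithStats(m)
for k in range(1,l[0]):
    if l[2][k][4]>1500: print(l[3][k],l[2][k],atz(c,l[3][k],18))
g=cv2.cvtColor(cv2.imread('pics/w1.png'),cv2.COLOR_BGR2HSV)
E
```

```text
eef_pos: [548.4, 179.4, 256.3]
force: [0.5, -0.2, -6.3]
eef_pos: [552.8, 130.0, 255.2]
force: [0.2, -0.0, -6.0]
eef_pos: [564.6, 8.5, 255.2]
force: [0.3, -0.4, -6.0]
eef_pos: [572.7, -73.3, 255.3]
force: [-0.2, 0.6, -4.8]
clock: 22.68
eef_pos: [572.8, -72.6, 255.4]
tool_rot: [-3.142, -0.0, 1.961]
force: [-0.4, -0.5, -4.9]
width: 14.6
gripper_force: 58.9
[369.05980529 191.7430459 ] [ 340  163   59   58 2876] [572.74269262 -68.03848112  18.        ]
```

```bash
python3 -m creep '[{"dx":0,"dy":0,"dz":-0.03,"rx":0,"ry":0,"rz":0,"grip":1},{"dx":0,"dy":0,"dz":-0.08,"rx":0,"ry":0,"rz":0,"grip":1},{"dx":0,"dy":0,"dz":-0.14,"rx":0,"ry":0,"rz":0,"grip":1},{"dx":0,"dy":0,"dz":-0.2,"rx":0,"ry":0,"rz":0,"grip":1},{"dx":0,"dy":0,"dz":-0.25,"rx":0,"ry":0,"rz":0,"grip":1}]' | sed -n '2p;4p'
python3 -m creep '[{"dx":0,"dy":0,"dz":-0.02,"rx":0,"ry":0,"rz":0,"grip":1},{"dx":0,"dy":0,"dz":-0.035,"rx":0,"ry":0,"rz":0,"grip":1},{"dx":0,"dy":0,"dz":-0.05,"rx":0,"ry":0,"rz":0,"grip":1},{"dx":0,"dy":0,"dz":-0.06,"rx":0,"ry":0,"rz":0,"grip":1},{"dx":0,"dy":0,"dz":-0.065,"rx":0,"ry":0,"rz":0,"grip":1}]' | sed -n '2p;4p'
python3 -m creep '[{"dx":0,"dy":0,"dz":-0.01,"rx":0,"ry":0,"rz":0,"grip":1},{"dx":0,"dy":0,"dz":-0.02,"rx":0,"ry":0,"rz":0,"grip":1},{"dx":0,"dy":0,"dz":-0.03,"rx":0,"ry":0,"rz":0,"grip":1},{"dx":0,"dy":0,"dz":-0.05,"rx":0,"ry":0,"rz":0,"grip":1},{"dx":0,"dy":0,"dz":-0.05,"rx":0,"ry":0,"rz":0,"grip":1}]' | sed -n '2p;4p'
```

```text
eef_pos: [572.1, -72.9, 153.6]
force: [-0.1, 0.5, -5.0]
eef_pos: [573.6, -72.8, 130.0]
force: [-0.7, -0.1, -1.2]
eef_pos: [572.1, -72.8, 108.5]
force: [-0.7, -0.3, -0.9]
```

```bash
python3 -m creep '[{"dx":-0.028,"dy":-0.0115,"dz":0,"rx":0,"ry":0,"rz":0,"grip":1},{"dx":-0.056,"dy":-0.023,"dz":0,"rx":0,"ry":0,"rz":0,"grip":1},{"dx":-0.084,"dy":-0.0345,"dz":0,"rx":0,"ry":0,"rz":0,"grip":1},{"dx":-0.111,"dy":-0.046,"dz":0,"rx":0,"ry":0,"rz":0,"grip":1},{"dx":-0.111,"dy":-0.046,"dz":0,"rx":0,"ry":0,"rz":0,"grip":1}]' | sed -n '2p;4p'
python3 -m creep '[{"dx":0,"dy":0,"dz":0,"rx":0,"ry":0,"rz":0,"grip":1},{"dx":0,"dy":0,"dz":0.1,"rx":0,"ry":0,"rz":0,"grip":1},{"dx":0,"dy":0,"dz":0.2,"rx":0,"ry":0,"rz":0,"grip":1},{"dx":0,"dy":0,"dz":0.3,"rx":0,"ry":0,"rz":0,"grip":1},{"dx":0,"dy":0,"dz":0.35,"rx":0,"ry":0,"rz":0,"grip":1}]' | sed -n '2p;4p'
python3 - <<'E'
from h import *
snap('w11');cv2.imwrite('pics/scene5.png',get_image('scene')[:,:,::-1]);cs=get_calibration('scene');u=proj(cs,(572,-70,50)).astype(int);print(u)
cv2.imwrite('pics/m8.png',np.hstack([cv2.resize(cv2.imread('pics/scene5.png')[u[1]-90:u[1]+60,u[0]-100:u[0]+60],(400,375)),cv2.resize(cv2.imread('pics/w11.png')[60:360,160:480],(400,375))]))
E
```

```text
eef_pos: [527.2, -92.1, 109.5]
force: [-0.4, 0.0, -1.1]
eef_pos: [530.0, -90.6, 251.8]
force: [0.1, -1.0, -1.6]
[375 239]
```

View pics/m8.png

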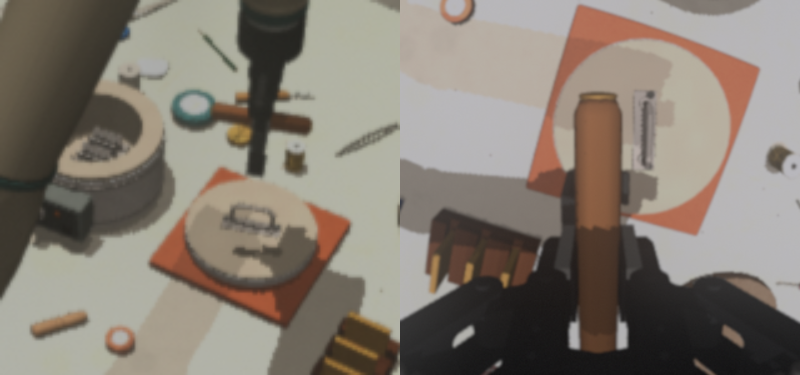

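The lid rests flat on the tile, off the hook, with loop yaw unchanged. Taking the lifter back to its stand to free the gripper.

```bash
python3 -m creep '[{"dx":-0.03,"dy":0.15,"dz":0,"rx":0,"ry":0,"rz":-0.02,"grip":1},{"dx":-0.06,"dy":0.3,"dz":0,"rx":0,"ry":0,"rz":-0.04,"grip":1},{"dx":-0.09,"dy":0.45,"dz":0,"rx":0,"ry":0,"rz":-0.06,"grip":1},{"dx":-0.12,"dy":0.6,"dz":0,"rx":0,"ry":0,"rz":-0.0684,"grip":1},{"dx":-0.15,"dy":0.75,"dz":0,"rx":0,"ry":0,"rz":-0.0684,"grip":1}]' | sed -n '2,4p'
python3 -m creep '[{"dx":-0.02,"dy":0.15,"dz":0,"rx":0,"ry":0,"rz":0,"grip":1},{"dx":-0.03,"dy":0.3,"dz":0,"rx":0,"ry":0,"rz":0,"grip":1},{"dx":-0.035,"dy":0.385,"dz":0,"rx":0,"ry":0,"rz":0,"grip":1},{"dx":-0.035,"dy":0.385,"dz":0,"rx":0,"ry":0,"rz":0,"grip":1},{"dx":-0.035,"dy":0.385,"dz":0,"rx":0,"ry":0,"rz":0,"grip":1}]' | sed -n '2,4p'
python3 -c "
from h import *
s=ctrl.read_state();d=np.array([453.7,363,74.2])-s['eef_pos'];print(np.round(d/400,4),(1.53-s['tool_rot'][2])/6.2832)"
```

```text
eef_pos: [467.5, 210.6, 248.2]
tool_rot: [-3.141, 0.001, 1.53]
force: [0.8, 0.8, -0.5]
eef_pos: [454.2, 361.6, 248.1]
tool_rot: [-3.14, 0.002, 1.53]
force: [0.3, 0.1, -1.7]
[-0.0012  0.0036 -0.4346] -3.987076233796382e-05
```

```bash
python3 -m creep '[{"dx":-0.001,"dy":0.003,"dz":-0.1,"rx":0,"ry":0,"rz":0,"grip":1},{"dx":-0.001,"dy":0.003,"dz":-0.22,"rx":0,"ry":0,"rz":0,"grip":1},{"dx":-0.001,"dy":0.003,"dz":-0.32,"rx":0,"ry":0,"rz":0,"grip":1},{"dx":-0.001,"dy":0.003,"dz":-0.37,"rx":0,"ry":0,"rz":0,"grip":1},{"dx":-0.001,"dy":0.003,"dz":-0.4,"rx":0,"ry":0,"rz":0,"grip":1}]' | sed -n '2,4p'
python3 -m creep '[{"dx":0,"dy":0,"dz":-0.01,"rx":0,"ry":0,"rz":0,"grip":1},{"dx":0,"dy":0,"dz":-0.02,"rx":0,"ry":0,"rz":0,"grip":1},{"dx":0,"dy":0,"dz":-0.03,"rx":0,"ry":0,"rz":0,"grip":1},{"dx":0,"dy":0,"dz":-0.033,"rx":0,"ry":0,"rz":0,"grip":1},{"dx":0,"dy":0,"dz":-0.033,"rx":0,"ry":0,"rz":0,"grip":1}]' | sed -n '2,4p'
```

```text
eef_pos: [454.2, 361.7, 88.0]
tool_rot: [-3.14, 0.002, 1.528]
force: [-0.2, -0.1, -0.5]
eef_pos: [454.0, 364.1, 76.3]
tool_rot: [3.141, -0.0, 1.531]
force: [-0.1, -0.6, -0.7]
```

```bash
python3 -m creep '[{"dx":0,"dy":0,"dz":-0.003,"rx":0,"ry":0,"rz":0,"grip":1},{"dx":0,"dy":0,"dz":-0.006,"rx":0,"ry":0,"rz":0,"grip":1},{"dx":0,"dy":0,"dz":-0.006,"rx":0,"ry":0,"rz":0,"grip":1},{"dx":0,"dy":0,"dz":-0.006,"rx":0,"ry":0,"rz":0,"grip":-1},{"dx":0,"dy":0,"dz":-0.006,"rx":0,"ry":0,"rz":0,"grip":-1}]' | sed -n '2,5p'
python3 -m creep '[{"dx":0,"dy":0,"dz":-0.0,"rx":0,"ry":0,"rz":0,"grip":-1},{"dx":0,"dy":0,"dz":0,"rx":0,"ry":0,"rz":0,"grip":-1},{"dx":0,"dy":0,"dz":0,"rx":0,"ry":0,"rz":0,"grip":-1},{"dx":0,"dy":0,"dz":0.1,"rx":0,"ry":0,"rz":0,"grip":-1},{"dx":0,"dy":0,"dz":0.2,"rx":0,"ry":0,"rz":0,"grip":-1}]' | sed -n '2,5p'
python3 -m creep '[{"dx":0.02,"dy":0,"dz":0.12,"rx":0,"ry":0,"rz":0.0065,"grip":-1},{"dx":0.1,"dy":-0.1,"dz":0.25,"rx":0,"ry":0,"rz":0.0065,"grip":-1},{"dx":0.15,"dy":-0.2,"dz":0.38,"rx":0,"ry":0,"rz":0.0065,"grip":-1},{"dx":0.2,"dy":-0.34,"dz":0.42,"rx":0,"ry":0,"rz":0.0065,"grip":-1},{"dx":0.23,"dy":-0.48,"dz":0.42,"rx":0,"ry":0,"rz":0.0065,"grip":-1}]' | sed -n '2,5p'
python3 -m creep '[{"dx":0,"dy":-0.15,"dz":0,"rx":0,"ry":0,"rz":0,"grip":-1},{"dx":0,"dy":-0.15,"dz":0,"rx":0,"ry":0,"rz":0,"grip":-1},{"dx":0,"dy":-0.15,"dz":0,"rx":0,"ry":0,"rz":0,"grip":-1},{"dx":0,"dy":-0.15,"dz":0,"rx":0,"ry":0,"rz":0,"grip":-1},{"dx":0,"dy":-0.15,"dz":0,"rx":0,"ry":0,"rz":0,"grip":-1}]' | sed -n '2,5p'
python3 -c "
from h import *
snap('k1')"
python3 -m creep '[{"dx":0,"dy":-0.15,"dz":0,"rx":0,"ry":0,"rz":0,"grip":-1},{"dx":0,"dy":-0.2,"dz":0,"rx":0,"ry":0,"rz":0,"grip":-1},{"dx":0,"dy":-0.2,"dz":0,"rx":0,"ry":0,"rz":0,"grip":-1},{"dx":0,"dy":-0.2,"dz":0,"rx":0,"ry":0,"rz":0,"grip":-1},{"dx":0,"dy":-0.2,"dz":0,"rx":0,"ry":0,"rz":0,"grip":-1}]' | sed -n '2,5p'
python3 - <<'E'
from h import *
snap('k2')
o=[]
for n in('k1','k2'):
    c=cal(n);u=proj(c,(546,182,60),1).astype(int);x,y=np.clip(u[0]-60,0,520),np.clip(u[1]-75,0,250);print(n,u,x,y)
    a=cv2.imread(f'pics/{n}.png')[y:y+150,x:x+120].astype(float);o.append(cv2.resize(np.clip((a/255)**.6*300-20,0,255).astype(np.uint8),(400,500),interpolation=cv2.INTER_CUBIC))
cv2.imwrite('pics/m9.png',np.hstack(o))
E
```

```text
eef_pos: [454.0, 364.1, 73.7]
tool_rot: [3.142, -0.0, 1.53]
force: [0.2, -0.1, 0.5]
width: 50.7
eef_pos: [453.6, 363.8, 154.3]
tool_rot: [-3.14, 0.001, 1.531]
force: [0.7, 0.1, 0.5]
width: 85.1
eef_pos: [545.8, 178.3, 323.4]
tool_rot: [3.137, -0.002, 1.572]
force: [0.0, -0.7, -2.7]
width: 85.4
eef_pos: [544.0, 120.5, 321.2]
tool_rot: [-3.142, -0.001, 1.574]
force: [1.0, 0.5, 0.2]
width: 85.1
eef_pos: [544.2, 40.8, 321.4]
tool_rot: [3.141, -0.001, 1.574]
force: [-0.6, 0.7, 0.3]
width: 85.5
k1 [319 116] 259 41
k2 [319  59] 259 0
```

View pics/m9.png

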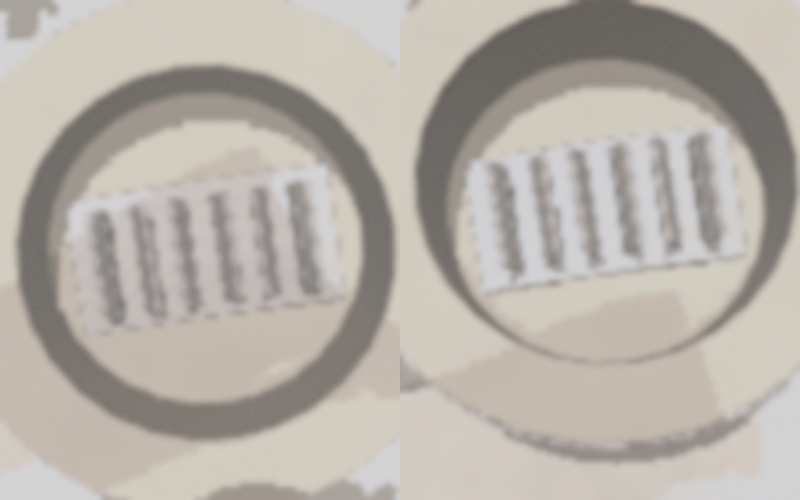

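Run:
```python
from h import *
A=lambda p:(259+p[0]*.3,41+p[1]*.3)
B=lambda p:(259+(p[0]-400)*.3,0+p[1]*.3)
c1,c2=cal('k1'),cal('k2')
T=lambda p,q:tri([ray(c1,A(p),1),ray(c2,B(q),1)])
f1=[(105,267),(147,262),(184,255),(228,247),(264,242),(305,238)];f2=[(503,222),(548,213),(586,208),(627,201),(668,195),(708,192)]
P=[T(a,b)[0] for a,b in zip(f1,f2)];print('fins',np.round(P,1).tolist(),np.round(np.mean(P,0),1))
k1=[(68,205),(325,165),(343,297),(88,333)];k2=[(465,160),(725,125),(745,255),(485,293)]
Q=[T(a,b)[0] for a,b in zip(k1,k2)];print('plate',np.round(Q,1).tolist(),np.round(np.mean(Q,0),1))
for z in(45,55,66):
    F=np.array([(atz(c1,A(a),z,1)+atz(c2,B(b),z,1))/2 for a,b in zip(f1,f2)]);d=np.mean(F[3:],0)-np.mean(F[:3],0);print(z,np.round(F.mean(0),1),'yaw',np.arctan2(d[1],d[0]),np.round(np.linalg.norm(np.diff(F,axis=0),axis=1),1),np.round(atz(c1,A((205.5,251.8)),z,1)[:2],1),np.round(atz(c2,B((606.7,205)),z,1)[:2],1))
# mouth rim
for c,m,pts in((c1,A,[(18,250),(395,250),(206,65),(206,440)]),(c2,B,[(416,185),(796,180),(605,2),(607,363)])):
    W=np.array([atz(c,m(p),115,1)[:2] for p in pts]);print('rim',np.round(W,1).tolist(),np.round([(W[0]+W[1])/2,(W[2]+W[3])/2],1).tolist())
for p in(k1,):
  W=[atz(c1,A(a),40,1)[:2] for a in p];W2=[atz(c2,B(a),40,1)[:2] for a in k2];print(np.round(np.mean(W,0),1),np.round(np.mean(W2,0),1),np.arctan2(*(W[1]-W[0])[::-1]),np.arctan2(*(W2[2]-W2[3])[::-1]),np.arctan2(*(W[2]-W[3])[::-1]))
```

```text
fins [[503.7, 174.4, 45.5], [522.8, 176.8, 54.6], [538.5, 179.6, 49.8], [556.6, 183.1, 47.9], [572.7, 185.5, 51.4], [590.1, 187.5, 50.1]] [547.4 181.1  49.9]
plate [[488.2, 201.6, 50.9], [598.8, 219.8, 42.2], [608.1, 161.5, 39.0], [494.6, 144.1, 32.5]] [547.4 181.8  41.2]
45 [547.5 181.4  45. ] yaw 0.16222766362062602 [18.9 16.3 18.5 16.7 17.6] [547.2 180.8] [547.8 181.6]
55 [547.4 180.8  55. ] yaw 0.16222766090003055 [18.5 15.9 18.1 16.3 17.2] [547.2 181.1] [547.7 180.1]
66 [547.3 180.2  66. ] yaw 0.16222765776073622 [18.1 15.5 17.6 15.9 16.7] [547.1 181.5] [547.6 178.5]
rim [[477.9, 184.3], [616.4, 185.0], [546.6, 252.0], [547.2, 112.5]] [[547.1, 184.7], [546.9, 182.2]]
rim [[477.8, 180.2], [616.1, 183.0], [546.3, 250.8], [547.4, 112.6]] [[546.9, 181.6], [546.9, 181.7]]
[547.5 182.1] [547.1 182.3] 0.16022952338750537 0.1565014947157019 0.14723134473404698
```

Kiln centre (547,182), yaw 0.158; the three slots are the gaps between the fin pairs at crop x 126, 206 and 284 (left crop). Next the blanks, measured numerically from two places.

```bash
python3 -m creep '[{"dx":-0.04,"dy":-0.15,"dz":-0.02,"rx":0,"ry":0,"rz":0,"grip":-1},{"dx":-0.08,"dy":-0.3,"dz":-0.05,"rx":0,"ry":0,"rz":0,"grip":-1},{"dx":-0.12,"dy":-0.45,"dz":-0.08,"rx":0,"ry":0,"rz":0,"grip":-1},{"dx":-0.16,"dy":-0.6,"dz":-0.1,"rx":0,"ry":0,"rz":0,"grip":-1},{"dx":-0.2,"dy":-0.75,"dz":-0.12,"rx":0,"ry":0,"rz":0,"grip":-1}]' | sed -n '2,5p'
python3 -m creep '[{"dx":0,"dy":-0.15,"dz":-0.05,"rx":0,"ry":0,"rz":0,"grip":-1},{"dx":0,"dy":-0.18,"dz":-0.06,"rx":0,"ry":0,"rz":0,"grip":-1},{"dx":0,"dy":-0.18,"dz":-0.06,"rx":0,"ry":0,"rz":0,"grip":-1},{"dx":0,"dy":-0.18,"dz":-0.06,"rx":0,"ry":0,"rz":0,"grip":-1},{"dx":0,"dy":-0.18,"dz":-0.06,"rx":0,"ry":0,"rz":0,"grip":-1}]' | sed -n '2,5p'
python3 -c "
from h import *
snap('b1')"
python3 -m creep '[{"dx":0,"dy":-0.1,"dz":0,"rx":0,"ry":0,"rz":0,"grip":-1},{"dx":0,"dy":-0.15,"dz":0,"rx":0,"ry":0,"rz":0,"grip":-1},{"dx":0,"dy":-0.15,"dz":0,"rx":0,"ry":0,"rz":0,"grip":-1},{"dx":0,"dy":-0.15,"dz":0,"rx":0,"ry":0,"rz":0,"grip":-1},{"dx":0,"dy":-0.15,"dz":0,"rx":0,"ry":0,"rz":0,"grip":-1}]' | sed -n '2,5p'
cat > blanks.py <<'E'
from h import *
def find(n):
    c=cal(n);h=cv2.cvtColor(cv2.imread(f'pics/{n}.png'),cv2.COLOR_BGR2HSV)
    m=((h[...,0]>13)&(h[...,0]<32)&(h[...,1]>95)&(h[...,2]>70)).astype(np.uint8);l=cv2.connectedComponentsWithStats(m);o=[]
    for k in range(1,l[0]):
        if l[2][k][4]>60:
            r=cv2.minAreaRect(np.argwhere(l[1]==k)[:,::-1].astype(np.float32))
            w=atz(c,r[0],80,1)
            if abs(w[0]-460)<110 and abs(w[1]+281)<90:
                p=cv2.boxPoints(r);p=p[np.argsort(p[:,1])];a,b=atz(c,(p[0]+p[1])/2,80,1),atz(c,(p[2]+p[3])/2,80,1);d=a-b
                o.append((r[0],np.round(w[:2],1),round(float(np.arctan2(-d[0],d[1])),3),round(float(np.linalg.norm(d)),1),np.round(r[1],1),int(l[2][k][4])))
    return sorted(o,key=lambda v:v[1][0])
E
python3 - <<'E'
from blanks import *
snap('b2')
o={n:find(n) for n in('b1','b2')}
for n in o:
    for v in o[n]: print(n,*v)
E
```

```text
eef_pos: [464.7, -260.4, 273.5]
tool_rot: [3.141, 0.0, 1.573]
force: [1.7, -0.8, -0.4]
width: 85.3
eef_pos: [465.8, -329.6, 250.3]
tool_rot: [3.141, 0.0, 1.574]
force: [-0.5, -0.7, 0.2]
width: 85.2
eef_pos: [465.2, -389.8, 249.7]
tool_rot: [3.141, -0.001, 1.573]
force: [0.2, -0.4, 0.7]
width: 85.3
b1 (275.23760986328125, 142.876220703125) [ 417.7 -295.4] 0.079 55.0 [48.6  8.1] 387
b1 (310.65753173828125, 137.6184539794922) [ 457.3 -289.8] 0.087 55.4 [49.3  8.3] 410
b1 (346.4358215332031, 134.47276306152344) [ 497.  -285.9] 0.08 55.5 [49.4  8. ] 385
b2 (275.1644287109375, 90.032470703125) [ 417.8 -296.4] 0.089 56.9 [50.6  8.3] 411
b2 (311.2739562988281, 84.65010070800781) [ 457.4 -291.1] 0.086 57.1 [51.2  8.7] 443
b2 (347.694091796875, 81.02352905273438) [ 497.  -286.6] 0.081 56.0 [50.   8.3] 404
```

```bash
python3 -m creep '[{"dx":0.02,"dy":0.1,"dz":-0.06,"rx":0,"ry":0,"rz":0.0155,"grip":0.3},{"dx":0.05,"dy":0.2,"dz":-0.15,"rx":0,"ry":0,"rz":0.0155,"grip":0.3},{"dx":0.079,"dy":0.259,"dz":-0.25,"rx":0,"ry":0,"rz":0.0155,"grip":0.3},{"dx":0.079,"dy":0.259,"dz":-0.3,"rx":0,"ry":0,"rz":0.0155,"grip":0.3},{"dx":0.079,"dy":0.259,"dz":-0.3,"rx":0,"ry":0,"rz":0.0155,"grip":0.3}]' | sed -n '2,5p'
python3 -m creep '[{"dx":0,"dy":0,"dz":0,"rx":0,"ry":0,"rz":0,"grip":0.3},{"dx":0,"dy":0,"dz":0,"rx":0,"ry":0,"rz":0,"grip":0.3},{"dx":0,"dy":0,"dz":0,"rx":0,"ry":0,"rz":0,"grip":0.3},{"dx":0,"dy":0,"dz":0,"rx":0,"ry":0,"rz":0,"grip":0.3},{"dx":0,"dy":0,"dz":0,"rx":0,"ry":0,"rz":0,"grip":0.3}]' | sed -n '2,5p'
python3 -c "
from blanks import *
snap('b3')
for v in find('b3'):print(*v)"
```

```text
eef_pos: [495.4, -286.5, 128.3]
tool_rot: [-3.139, -0.002, 1.67]
force: [0.2, -0.4, 0.3]
width: 29.8
eef_pos: [496.4, -287.9, 129.6]
tool_rot: [3.141, 0.0, 1.668]
force: [0.5, -1.0, -0.3]
width: 29.6
(218.2631072998047, 204.07188415527344) [ 418.1 -294.2] 0.096 54.9 [66.7 10.9] 685
(267.5433654785156, 197.9649200439453) [ 457.3 -285.3] 0.036 62.4 [13.9 78.1] 845
(320.0, 201.0) [ 497.1 -283.8] 0.099 55.6 [70. 12.] 759
```

```bash
python3 -m creep '[{"dx":0.002,"dy":0.004,"dz":-0.08,"rx":0,"ry":0,"rz":0,"grip":0.3},{"dx":0.002,"dy":0.004,"dz":-0.16,"rx":0,"ry":0,"rz":0,"grip":0.3},{"dx":0.002,"dy":0.004,"dz":-0.22,"rx":0,"ry":0,"rz":0,"grip":0.3},{"dx":0.002,"dy":0.004,"dz":-0.268,"rx":0,"ry":0,"rz":0,"grip":0.3},{"dx":0.002,"dy":0.004,"dz":-0.268,"rx":0,"ry":0,"rz":0,"grip":0.3}]' | sed -n '2p;4,6p'
python3 -m creep '[{"dx":0,"dy":0,"dz":0,"rx":0,"ry":0,"rz":0,"grip":1},{"dx":0,"dy":0,"dz":0,"rx":0,"ry":0,"rz":0,"grip":1},{"dx":0,"dy":0,"dz":0,"rx":0,"ry":0,"rz":0,"grip":1},{"dx":0,"dy":0,"dz":0,"rx":0,"ry":0,"rz":0,"grip":1},{"dx":0,"dy":0,"dz":0,"rx":0,"ry":0,"rz":0,"grip":1}]' | sed -n '2p;4,6p'
python3 -m creep '[{"dx":0,"dy":0,"dz":0.01,"rx":0,"ry":0,"rz":0,"grip":1},{"dx":0,"dy":0,"dz":0.04,"rx":0,"ry":0,"rz":0,"grip":1},{"dx":0,"dy":0,"dz":0.12,"rx":0,"ry":0,"rz":0,"grip":1},{"dx":0,"dy":0,"dz":0.25,"rx":0,"ry":0,"rz":0,"grip":1},{"dx":0,"dy":0,"dz":0.38,"rx":0,"ry":0,"rz":0,"grip":1}]' | sed -n '2p;4,6p'
```

```text
eef_pos: [496.1, -285.6, 21.0]
force: [-0.4, 0.8, 0.5]
width: 29.8
gripper_force: 0.0
eef_pos: [497.9, -286.5, 23.2]
force: [-0.8, 0.3, 5.6]
width: 6.8
gripper_force: 59.8
eef_pos: [496.5, -285.9, 176.0]
force: [0.4, -0.8, -1.7]
width: 7.0
gripper_force: 58.9
```

```bash
python3 -m creep '[{"dx":0.02,"dy":0.15,"dz":0.03,"rx":0,"ry":0,"rz":0.0097,"grip":1},{"dx":0.05,"dy":0.3,"dz":0.03,"rx":0,"ry":0,"rz":0.0097,"grip":1},{"dx":0.08,"dy":0.45,"dz":0.03,"rx":0,"ry":0,"rz":0.0097,"grip":1},{"dx":0.11,"dy":0.6,"dz":0.03,"rx":0,"ry":0,"rz":0.0097,"grip":1},{"dx":0.14,"dy":0.75,"dz":0.03,"rx":0,"ry":0,"rz":0.0097,"grip":1}]' | sed -n '2,3p'
python3 -m creep '[{"dx":0.03,"dy":0.15,"dz":0,"rx":0,"ry":0,"rz":0,"grip":1},{"dx":0.06,"dy":0.3,"dz":0,"rx":0,"ry":0,"rz":0,"grip":1},{"dx":0.07,"dy":0.43,"dz":0,"rx":0,"ry":0,"rz":0,"grip":1},{"dx":0.07,"dy":0.43,"dz":0,"rx":0,"ry":0,"rz":0,"grip":1},{"dx":0.07,"dy":0.43,"dz":0,"rx":0,"ry":0,"rz":0,"grip":1}]' | sed -n '2,3p'
python3 -m creep '[{"dx":0,"dy":0,"dz":0,"rx":0,"ry":0,"rz":0,"grip":1},{"dx":0,"dy":0,"dz":0,"rx":0,"ry":0,"rz":0,"grip":1},{"dx":0,"dy":0,"dz":0,"rx":0,"ry":0,"rz":0,"grip":1},{"dx":0,"dy":0,"dz":0,"rx":0,"ry":0,"rz":0,"grip":1},{"dx":0,"dy":0,"dz":0,"rx":0,"ry":0,"rz":0,"grip":1}]' | sed -n '2,3p'
cat > d.py <<'E'
import sys;from h import *
s=ctrl.read_state();x,y,z,w=map(float,sys.argv[1:]);d=np.array([x,y,z])-s['eef_pos'];print('norm',np.round(d/400,4),'rz',round((w-s['tool_rot'][2])/2/np.pi,4),np.round(s['force'],1),round(s['width'],1))
E
python3 d.py 580.8 187.1 44 1.729
```

```text
eef_pos: [553.0, 15.4, 186.9]
tool_rot: [3.141, 0.0, 1.729]
eef_pos: [580.7, 185.1, 186.3]
tool_rot: [-3.141, 0.001, 1.73]
eef_pos: [581.1, 185.8, 186.3]
tool_rot: [-3.142, -0.0, 1.729]
norm [-0.0009  0.0034 -0.3558] rz -0.0001 [-0.3  0.1 -1.4] 6.8
```

```bash
python3 -m creep '[{"dx":-0.001,"dy":0.002,"dz":-0.08,"rx":0,"ry":0,"rz":0,"grip":1},{"dx":-0.001,"dy":0.002,"dz":-0.16,"rx":0,"ry":0,"rz":0,"grip":1},{"dx":-0.001,"dy":0.002,"dz":-0.22,"rx":0,"ry":0,"rz":0,"grip":1},{"dx":-0.001,"dy":0.002,"dz":-0.27,"rx":0,"ry":0,"rz":0,"grip":1},{"dx":-0.001,"dy":0.002,"dz":-0.27,"rx":0,"ry":0,"rz":0,"grip":1}]' | sed -n '2p;4p'
python3 -m creep '[{"dx":0,"dy":0,"dz":-0.02,"rx":0,"ry":0,"rz":0,"grip":1},{"dx":0,"dy":0,"dz":-0.04,"rx":0,"ry":0,"rz":0,"grip":1},{"dx":0,"dy":0,"dz":-0.06,"rx":0,"ry":0,"rz":0,"grip":1},{"dx":0,"dy":0,"dz":-0.075,"rx":0,"ry":0,"rz":0,"grip":1},{"dx":0,"dy":0,"dz":-0.084,"rx":0,"ry":0,"rz":0,"grip":1}]' | sed -n '2p;4p'
python3 -m creep '[{"dx":0,"dy":0,"dz":0,"rx":0,"ry":0,"rz":0,"grip":1},{"dx":0,"dy":0,"dz":-0.003,"rx":0,"ry":0,"rz":0,"grip":1},{"dx":0,"dy":0,"dz":-0.003,"rx":0,"ry":0,"rz":0,"grip":1},{"dx":0,"dy":0,"dz":-0.003,"rx":0,"ry":0,"rz":0,"grip":1},{"dx":0,"dy":0,"dz":-0.003,"rx":0,"ry":0,"rz":0,"grip":1}]' | sed -n '2p;4p'
```

```text
eef_pos: [579.5, 186.1, 76.8]
force: [0.2, -0.0, -1.8]
eef_pos: [580.6, 186.6, 44.2]
force: [-0.4, -0.8, -2.0]
eef_pos: [580.8, 186.6, 43.6]
force: [0.3, -0.1, -2.5]
```

```bash
python3 -m creep '[{"dx":0,"dy":0,"dz":-0.003,"rx":0,"ry":0,"rz":0,"grip":1},{"dx":0,"dy":0,"dz":-0.003,"rx":0,"ry":0,"rz":0,"grip":1},{"dx":0,"dy":0,"dz":-0.003,"rx":0,"ry":0,"rz":0,"grip":0.5},{"dx":0,"dy":0,"dz":-0.003,"rx":0,"ry":0,"rz":0,"grip":0.5},{"dx":0,"dy":0,"dz":-0.003,"rx":0,"ry":0,"rz":0,"grip":0.5}]' | sed -n '2p;4,6p'
python3 -m creep '[{"dx":0,"dy":0,"dz":0,"rx":0,"ry":0,"rz":0,"grip":0.5},{"dx":0,"dy":0,"dz":0.04,"rx":0,"ry":0,"rz":0,"grip":0.5},{"dx":0,"dy":0,"dz":0.12,"rx":0,"ry":0,"rz":0,"grip":0.5},{"dx":0,"dy":0,"dz":0.25,"rx":0,"ry":0,"rz":0,"grip":0.5},{"dx":0,"dy":0,"dz":0.37,"rx":0,"ry":0,"rz":0,"grip":0.5}]' | sed -n '2p;4,6p'
python3 -m creep '[{"dx":-0.03,"dy":-0.15,"dz":0.05,"rx":0,"ry":0,"rz":-0.008,"grip":0.3},{"dx":-0.08,"dy":-0.3,"dz":0.1,"rx":0,"ry":0,"rz":-0.008,"grip":0.3},{"dx":-0.13,"dy":-0.45,"dz":0.1,"rx":0,"ry":0,"rz":-0.008,"grip":0.3},{"dx":-0.18,"dy":-0.6,"dz":0.1,"rx":0,"ry":0,"rz":-0.008,"grip":0.3},{"dx":-0.23,"dy":-0.75,"dz":0.1,"rx":0,"ry":0,"rz":-0.008,"grip":0.3}]' | sed -n '2,3p'
python3 -m creep '[{"dx":-0.02,"dy":-0.15,"dz":0,"rx":0,"ry":0,"rz":0,"grip":0.3},{"dx":-0.05,"dy":-0.3,"dz":0,"rx":0,"ry":0,"rz":0,"grip":0.3},{"dx":-0.065,"dy":-0.45,"dz":0,"rx":0,"ry":0,"rz":0,"grip":0.3},{"dx":-0.065,"dy":-0.47,"dz":0,"rx":0,"ry":0,"rz":0,"grip":0.3},{"dx":-0.065,"dy":-0.47,"dz":0,"rx":0,"ry":0,"rz":0,"grip":0.3}]' | sed -n '2,3p'
python3 -m creep '[{"dx":0,"dy":0,"dz":-0.1,"rx":0,"ry":0,"rz":0,"grip":0.3},{"dx":0,"dy":0,"dz":-0.2,"rx":0,"ry":0,"rz":0,"grip":0.3},{"dx":0,"dy":0,"dz":-0.22,"rx":0,"ry":0,"rz":0,"grip":0.3},{"dx":0,"dy":0,"dz":-0.22,"rx":0,"ry":0,"rz":0,"grip":0.3},{"dx":0,"dy":0,"dz":-0.22,"rx":0,"ry":0,"rz":0,"grip":0.3}]' | sed -n '2,3p'
python3 -c "
from blanks import *
snap('b4')
for v in find('b4'):print(*v)"; python3 d.py 457.5 -289 22 1.668
```

```text
eef_pos: [580.8, 186.6, 42.2]
force: [-0.7, 0.4, 0.2]
width: 21.1
gripper_force: 0.0
eef_pos: [580.9, 186.8, 193.1]
force: [0.6, 0.4, 0.0]
width: 21.7
gripper_force: 0.0
eef_pos: [490.7, -107.9, 231.7]
tool_rot: [3.14, 0.001, 1.68]
eef_pos: [465.3, -294.0, 230.9]
tool_rot: [3.141, -0.0, 1.678]
eef_pos: [466.6, -294.0, 144.0]
tool_rot: [3.139, 0.002, 1.68]
(258.2582702636719, 194.4910888671875) [ 417.9 -294.4] 0.087 55.0 [65.2 10.5] 674
(307.3372802734375, 190.4962158203125) [ 457.1 -286.9] 0.077 59.0 [11.9 71.1] 761
norm [-0.0224  0.0131 -0.3048] rz -0.0019 [ 0.1  0.7 -0.2] 30.1
```

```bash
python3 -m creep '[{"dx":-0.0228,"dy":0.013,"dz":0,"rx":0,"ry":0,"rz":-0.0015,"grip":0.3},{"dx":-0.0228,"dy":0.013,"dz":-0.1,"rx":0,"ry":0,"rz":-0.0015,"grip":0.3},{"dx":-0.0228,"dy":0.013,"dz":-0.2,"rx":0,"ry":0,"rz":-0.0015,"grip":0.3},{"dx":-0.0228,"dy":0.013,"dz":-0.27,"rx":0,"ry":0,"rz":-0.0015,"grip":0.3},{"dx":-0.0228,"dy":0.013,"dz":-0.305,"rx":0,"ry":0,"rz":-0.0015,"grip":0.3}]' | sed -n '2p;4,6p'
python3 -m creep '[{"dx":0,"dy":0,"dz":0,"rx":0,"ry":0,"rz":0,"grip":0.3},{"dx":0,"dy":0,"dz":0,"rx":0,"ry":0,"rz":0,"grip":1},{"dx":0,"dy":0,"dz":0,"rx":0,"ry":0,"rz":0,"grip":1},{"dx":0,"dy":0,"dz":0,"rx":0,"ry":0,"rz":0,"grip":1},{"dx":0,"dy":0,"dz":0,"rx":0,"ry":0,"rz":0,"grip":1}]' | sed -n '2p;4,6p'
python3 -m creep '[{"dx":0,"dy":0,"dz":0.01,"rx":0,"ry":0,"rz":0,"grip":1},{"dx":0,"dy":0,"dz":0.04,"rx":0,"ry":0,"rz":0,"grip":1},{"dx":0,"dy":0,"dz":0.12,"rx":0,"ry":0,"rz":0,"grip":1},{"dx":0,"dy":0,"dz":0.25,"rx":0,"ry":0,"rz":0,"grip":1},{"dx":0,"dy":0,"dz":0.39,"rx":0,"ry":0,"rz":0,"grip":1}]' | sed -n '2p;4,6p'
python3 d.py 547.2 181.8 187 1.729
```

```text
eef_pos: [455.0, -288.4, 19.4]
force: [-0.5, 0.2, 0.3]
width: 29.8
gripper_force: 0.0
eef_pos: [457.0, -289.4, 21.6]
force: [-0.0, 1.1, 7.9]
width: 7.0
gripper_force: 59.6
eef_pos: [454.8, -288.5, 177.8]
force: [1.0, -1.0, -2.1]
width: 7.1
gripper_force: 59.1
norm [0.2309 1.1758 0.023 ] rz 0.0094 [ 1.  -1.  -2.1] 7.1
```

```bash
python3 -m creep '[{"dx":0.03,"dy":0.15,"dz":0.023,"rx":0,"ry":0,"rz":0.0094,"grip":1},{"dx":0.06,"dy":0.3,"dz":0.023,"rx":0,"ry":0,"rz":0.0094,"grip":1},{"dx":0.09,"dy":0.45,"dz":0.023,"rx":0,"ry":0,"rz":0.0094,"grip":1},{"dx":0.12,"dy":0.6,"dz":0.023,"rx":0,"ry":0,"rz":0.0094,"grip":1},{"dx":0.15,"dy":0.75,"dz":0.023,"rx":0,"ry":0,"rz":0.0094,"grip":1}]' | sed -n '2,3p'
python3 -m creep '[{"dx":0.03,"dy":0.15,"dz":0,"rx":0,"ry":0,"rz":0,"grip":1},{"dx":0.06,"dy":0.3,"dz":0,"rx":0,"ry":0,"rz":0,"grip":1},{"dx":0.076,"dy":0.426,"dz":0,"rx":0,"ry":0,"rz":0,"grip":1},{"dx":0.076,"dy":0.426,"dz":0,"rx":0,"ry":0,"rz":0,"grip":1},{"dx":0.076,"dy":0.426,"dz":0,"rx":0,"ry":0,"rz":0,"grip":1}]' | sed -n '2,3p'
python3 -m creep '[{"dx":0,"dy":0,"dz":0,"rx":0,"ry":0,"rz":0,"grip":1},{"dx":0,"dy":0,"dz":0,"rx":0,"ry":0,"rz":0,"grip":1},{"dx":0,"dy":0,"dz":0,"rx":0,"ry":0,"rz":0,"grip":1},{"dx":0,"dy":0,"dz":0,"rx":0,"ry":0,"rz":0,"grip":1},{"dx":0,"dy":0,"dz":0,"rx":0,"ry":0,"rz":0,"grip":1}]' | sed -n '2,3p'
python3 d.py 547.2 181.8 42 1.729
```

```text
eef_pos: [515.6, 12.5, 186.0]
tool_rot: [-3.141, 0.001, 1.729]
eef_pos: [545.8, 180.6, 185.4]
tool_rot: [-3.14, 0.001, 1.729]
eef_pos: [546.5, 181.4, 185.5]
tool_rot: [-3.142, -0.0, 1.729]
norm [ 0.0018  0.0009 -0.3588] rz 0.0 [-0.   0.3 -1.8] 6.7
```

```bash
python3 -m creep '[{"dx":0.002,"dy":0.001,"dz":-0.08,"rx":0,"ry":0,"rz":0,"grip":1},{"dx":0.002,"dy":0.001,"dz":-0.16,"rx":0,"ry":0,"rz":0,"grip":1},{"dx":0.002,"dy":0.001,"dz":-0.22,"rx":0,"ry":0,"rz":0,"grip":1},{"dx":0.002,"dy":0.001,"dz":-0.27,"rx":0,"ry":0,"rz":0,"grip":1},{"dx":0.002,"dy":0.001,"dz":-0.27,"rx":0,"ry":0,"rz":0,"grip":1}]' | sed -n '2p;4p'
python3 -m creep '[{"dx":0,"dy":0,"dz":-0.02,"rx":0,"ry":0,"rz":0,"grip":1},{"dx":0,"dy":0,"dz":-0.04,"rx":0,"ry":0,"rz":0,"grip":1},{"dx":0,"dy":0,"dz":-0.06,"rx":0,"ry":0,"rz":0,"grip":1},{"dx":0,"dy":0,"dz":-0.075,"rx":0,"ry":0,"rz":0,"grip":1},{"dx":0,"dy":0,"dz":-0.086,"rx":0,"ry":0,"rz":0,"grip":1}]' | sed -n '2p;4p'
python3 -m creep '[{"dx":0,"dy":0,"dz":-0.002,"rx":0,"ry":0,"rz":0,"grip":1},{"dx":0,"dy":0,"dz":-0.004,"rx":0,"ry":0,"rz":0,"grip":1},{"dx":0,"dy":0,"dz":-0.004,"rx":0,"ry":0,"rz":0,"grip":1},{"dx":0,"dy":0,"dz":-0.004,"rx":0,"ry":0,"rz":0,"grip":0.5},{"dx":0,"dy":0,"dz":-0.004,"rx":0,"ry":0,"rz":0,"grip":0.5}]' | sed -n '2p;4p'
python3 -m creep '[{"dx":0,"dy":0,"dz":0,"rx":0,"ry":0,"rz":0,"grip":0.5},{"dx":0,"dy":0,"dz":0,"rx":0,"ry":0,"rz":0,"grip":0.5},{"dx":0,"dy":0,"dz":0.1,"rx":0,"ry":0,"rz":0,"grip":0.5},{"dx":0,"dy":0,"dz":0.25,"rx":0,"ry":0,"rz":0,"grip":0.5},{"dx":0,"dy":0,"dz":0.37,"rx":0,"ry":0,"rz":0,"grip":0.5}]' | sed -n '2p;4,5p'
python3 -m creep '[{"dx":-0.03,"dy":-0.15,"dz":0.05,"rx":0,"ry":0,"rz":-0.0095,"grip":0.3},{"dx":-0.08,"dy":-0.3,"dz":0.1,"rx":0,"ry":0,"rz":-0.0095,"grip":0.3},{"dx":-0.13,"dy":-0.45,"dz":0.1,"rx":0,"ry":0,"rz":-0.0095,"grip":0.3},{"dx":-0.18,"dy":-0.6,"dz":0.1,"rx":0,"ry":0,"rz":-0.0095,"grip":0.3},{"dx":-0.23,"dy":-0.75,"dz":0.1,"rx":0,"ry":0,"rz":-0.0095,"grip":0.3}]' | sed -n '2,3p'
python3 -m creep '[{"dx":-0.02,"dy":-0.15,"dz":0,"rx":0,"ry":0,"rz":0,"grip":0.3},{"dx":-0.05,"dy":-0.3,"dz":0,"rx":0,"ry":0,"rz":0,"grip":0.3},{"dx":-0.065,"dy":-0.43,"dz":0,"rx":0,"ry":0,"rz":0,"grip":0.3},{"dx":-0.065,"dy":-0.45,"dz":0,"rx":0,"ry":0,"rz":0,"grip":0.3},{"dx":-0.065,"dy":-0.45,"dz":0,"rx":0,"ry":0,"rz":0,"grip":0.3}]' | sed -n '2,3p'
python3 -m creep '[{"dx":0,"dy":0,"dz":-0.1,"rx":0,"ry":0,"rz":0,"grip":0.3},{"dx":0,"dy":0,"dz":-0.2,"rx":0,"ry":0,"rz":0,"grip":0.3},{"dx":0,"dy":0,"dz":-0.22,"rx":0,"ry":0,"rz":0,"grip":0.3},{"dx":0,"dy":0,"dz":-0.22,"rx":0,"ry":0,"rz":0,"grip":0.3},{"dx":0,"dy":0,"dz":-0.22,"rx":0,"ry":0,"rz":0,"grip":0.3}]' | sed -n '2,3p'
python3 -c "
from blanks import *
snap('b5')
for v in find('b5'):print(*v)"; python3 d.py 418 -294.5 23 1.668
```

```text
eef_pos: [546.1, 181.4, 76.1]
force: [-0.3, -1.5, -2.7]
eef_pos: [547.2, 181.8, 42.7]
force: [-0.5, -1.1, -2.4]
eef_pos: [547.7, 182.1, 41.9]
force: [0.3, -0.8, -0.3]
eef_pos: [547.5, 182.2, 191.6]
force: [0.9, -0.3, -0.3]
width: 21.6
eef_pos: [457.0, -112.7, 229.8]
tool_rot: [3.141, 0.001, 1.669]
eef_pos: [431.6, -290.6, 229.3]
tool_rot: [3.142, -0.001, 1.668]
eef_pos: [433.0, -290.9, 143.0]
tool_rot: [3.139, 0.002, 1.67]
(298.9999694824219, 202.49996948242188) [ 417.8 -293.9] 0.08 54.9 [10. 65.] 668
norm [-0.0372 -0.0086 -0.2999] rz -0.0003 [0.2 0.1 0.1] 29.9
```

```bash
python3 -m creep '[{"dx":-0.0365,"dy":-0.007,"dz":0,"rx":0,"ry":0,"rz":0,"grip":0.3},{"dx":-0.0365,"dy":-0.007,"dz":-0.1,"rx":0,"ry":0,"rz":0,"grip":0.3},{"dx":-0.0365,"dy":-0.007,"dz":-0.2,"rx":0,"ry":0,"rz":0,"grip":0.3},{"dx":-0.0365,"dy":-0.007,"dz":-0.27,"rx":0,"ry":0,"rz":0,"grip":0.3},{"dx":-0.0365,"dy":-0.007,"dz":-0.3,"rx":0,"ry":0,"rz":0,"grip":0.3}]' | sed -n '2p;4,6p'
python3 -m creep '[{"dx":0,"dy":0,"dz":0,"rx":0,"ry":0,"rz":0,"grip":0.3},{"dx":0,"dy":0,"dz":0,"rx":0,"ry":0,"rz":0,"grip":1},{"dx":0,"dy":0,"dz":0,"rx":0,"ry":0,"rz":0,"grip":1},{"dx":0,"dy":0,"dz":0,"rx":0,"ry":0,"rz":0,"grip":1},{"dx":0,"dy":0,"dz":0,"rx":0,"ry":0,"rz":0,"grip":1}]' | sed -n '2p;4,6p'
python3 -m creep '[{"dx":0,"dy":0,"dz":0.01,"rx":0,"ry":0,"rz":0,"grip":1},{"dx":0,"dy":0,"dz":0.04,"rx":0,"ry":0,"rz":0,"grip":1},{"dx":0,"dy":0,"dz":0.12,"rx":0,"ry":0,"rz":0,"grip":1},{"dx":0,"dy":0,"dz":0.25,"rx":0,"ry":0,"rz":0,"grip":1},{"dx":0,"dy":0,"dz":0.39,"rx":0,"ry":0,"rz":0,"grip":1}]' | sed -n '2p;4,6p'
python3 -m creep '[{"dx":0.03,"dy":0.15,"dz":0.023,"rx":0,"ry":0,"rz":0.0094,"grip":1},{"dx":0.06,"dy":0.3,"dz":0.023,"rx":0,"ry":0,"rz":0.0094,"grip":1},{"dx":0.09,"dy":0.45,"dz":0.023,"rx":0,"ry":0,"rz":0.0094,"grip":1},{"dx":0.12,"dy":0.6,"dz":0.023,"rx":0,"ry":0,"rz":0.0094,"grip":1},{"dx":0.15,"dy":0.75,"dz":0.023,"rx":0,"ry":0,"rz":0.0094,"grip":1}]' | sed -n '2,3p'
python3 -m creep '[{"dx":0.03,"dy":0.15,"dz":0,"rx":0,"ry":0,"rz":0,"grip":1},{"dx":0.06,"dy":0.3,"dz":0,"rx":0,"ry":0,"rz":0,"grip":1},{"dx":0.09,"dy":0.426,"dz":0,"rx":0,"ry":0,"rz":0,"grip":1},{"dx":0.09,"dy":0.426,"dz":0,"rx":0,"ry":0,"rz":0,"grip":1},{"dx":0.09,"dy":0.426,"dz":0,"rx":0,"ry":0,"rz":0,"grip":1}]' | sed -n '2,3p'
python3 d.py 513.6 176.4 43 1.729
```

```text
eef_pos: [415.5, -293.7, 20.6]
force: [0.5, 1.2, 0.6]
width: 29.9
gripper_force: 0.0
eef_pos: [417.9, -294.3, 22.8]
force: [-0.3, 1.1, 6.2]
width: 6.9
gripper_force: 59.6
eef_pos: [416.4, -293.2, 179.3]
force: [0.9, -0.6, -2.2]
width: 6.9
gripper_force: 58.8
eef_pos: [477.1, 8.1, 187.5]
tool_rot: [3.141, 0.0, 1.728]
eef_pos: [512.5, 176.0, 186.8]
tool_rot: [-3.141, 0.001, 1.729]
norm [ 0.0028  0.0011 -0.3594] rz 0.0001 [-0.3 -0.8 -2.5] 6.9
```

```bash
python3 -m creep '[{"dx":0.0015,"dy":0.001,"dz":-0.08,"rx":0,"ry":0,"rz":0,"grip":1},{"dx":0.0015,"dy":0.001,"dz":-0.16,"rx":0,"ry":0,"rz":0,"grip":1},{"dx":0.0015,"dy":0.001,"dz":-0.22,"rx":0,"ry":0,"rz":0,"grip":1},{"dx":0.0015,"dy":0.001,"dz":-0.27,"rx":0,"ry":0,"rz":0,"grip":1},{"dx":0.0015,"dy":0.001,"dz":-0.27,"rx":0,"ry":0,"rz":0,"grip":1}]' | sed -n '2p;4p'
python3 -m creep '[{"dx":0,"dy":0,"dz":-0.02,"rx":0,"ry":0,"rz":0,"grip":1},{"dx":0,"dy":0,"dz":-0.04,"rx":0,"ry":0,"rz":0,"grip":1},{"dx":0,"dy":0,"dz":-0.06,"rx":0,"ry":0,"rz":0,"grip":1},{"dx":0,"dy":0,"dz":-0.075,"rx":0,"ry":0,"rz":0,"grip":1},{"dx":0,"dy":0,"dz":-0.086,"rx":0,"ry":0,"rz":0,"grip":1}]' | sed -n '2p;4p'
python3 -m creep '[{"dx":0,"dy":0,"dz":-0.002,"rx":0,"ry":0,"rz":0,"grip":1},{"dx":0,"dy":0,"dz":-0.004,"rx":0,"ry":0,"rz":0,"grip":1},{"dx":0,"dy":0,"dz":-0.004,"rx":0,"ry":0,"rz":0,"grip":1},{"dx":0,"dy":0,"dz":-0.004,"rx":0,"ry":0,"rz":0,"grip":0.5},{"dx":0,"dy":0,"dz":-0.004,"rx":0,"ry":0,"rz":0,"grip":0.5}]' | sed -n '2p;4p'
python3 -m creep '[{"dx":0,"dy":0,"dz":0,"rx":0,"ry":0,"rz":0,"grip":0.5},{"dx":0,"dy":0,"dz":0,"rx":0,"ry":0,"rz":0,"grip":0.5},{"dx":0,"dy":0,"dz":0.1,"rx":0,"ry":0,"rz":0,"grip":0.5},{"dx":0,"dy":0,"dz":0.25,"rx":0,"ry":0,"rz":0,"grip":0.5},{"dx":0,"dy":0,"dz":0.37,"rx":0,"ry":0,"rz":0,"grip":0.5}]' | sed -n '2p;4,5p'
python3 -m creep '[{"dx":0.03,"dy":-0.08,"dz":0.15,"rx":0,"ry":0,"rz":0,"grip":-1},{"dx":0.06,"dy":-0.16,"dz":0.28,"rx":0,"ry":0,"rz":0,"grip":-1},{"dx":0.08,"dy":-0.16,"dz":0.33,"rx":0,"ry":0,"rz":0,"grip":-1},{"dx":0.08,"dy":-0.16,"dz":0.33,"rx":0,"ry":0,"rz":0,"grip":-1},{"dx":0.08,"dy":-0.16,"dz":0.33,"rx":0,"ry":0,"rz":0,"grip":-1}]' | sed -n '2p;4,5p'
python3 - <<'E'
from h import *
snap('k3');c=cal('k3');h=cv2.cvtColor(cv2.imread('pics/k3.png'),cv2.COLOR_BGR2HSV)
m=((h[...,0]>13)&(h[...,0]<32)&(h[...,1]>95)&(h[...,2]>60)).astype(np.uint8);l=cv2.connectedComponentsWithStats(m)
for k in range(1,l[0]):
    if l[2][k][4]>60:
        r=cv2.minAreaRect(np.argwhere(l[1]==k)[:,::-1].astype(np.float32));w=atz(c,r[0],100,1)
        p=cv2.boxPoints(r);p=p[np.argsort(p[:,1])];a,b=atz(c,(p[0]+p[1])/2,100,1),atz(c,(p[2]+p[3])/2,100,1);d=a-b
        q=R.from_euler('z',-.158).apply([w[0]-547.2,w[1]-181.8,0]);print(np.round(r[0]),np.round(w[:2],1),'kiln',np.round(q[:2],1),round(float(np.arctan2(-d[0],d[1])),3),round(float(np.linalg.norm(d)),1),np.round(r[1],1),l[2][k][4])
E
```

```text
eef_pos: [512.5, 174.5, 77.7]
force: [-0.2, 0.3, -1.6]
eef_pos: [513.6, 177.2, 43.8]
force: [-0.8, 0.5, -2.4]
eef_pos: [514.0, 177.3, 42.9]
force: [0.3, -1.0, 0.1]
eef_pos: [513.9, 177.4, 192.8]
force: [1.7, -0.0, -1.1]
width: 21.3
eef_pos: [544.5, 113.4, 321.5]
force: [0.1, 0.2, -1.2]
width: 85.2
[303. 114.] [514.5 175.2] kiln [-33.3  -1.4] 0.153 52.4 [41.  6.] 271
[329. 114.] [547.  179.7] kiln [-0.5 -2. ] 0.162 53.6 [42.  6.] 256
[356. 113.] [579.9 186.8] kiln [33.1 -0.3] 0.138 54.0 [ 6.5 42.1] 265
[479. 202.] [784.5  99.8] kiln [ 221.4 -118.3] 0.698 64.6 [38.3  4.6] 164
[430. 204.] [707.6  84.7] kiln [ 143.1 -121.1] 0.272 26.7 [18. 17.] 270
```

All three blanks stand in their slots (within 1 mm across, 2 mm along). Now checking where the lid is on the tile.

```bash
python3 -m creep '[{"dx":0.02,"dy":-0.15,"dz":0,"rx":0,"ry":0,"rz":0,"grip":-1},{"dx":0.04,"dy":-0.3,"dz":0,"rx":0,"ry":0,"rz":0,"grip":-1},{"dx":0.06,"dy":-0.45,"dz":0,"rx":0,"ry":0,"rz":0,"grip":-1},{"dx":0.06,"dy":-0.6,"dz":0,"rx":0,"ry":0,"rz":0,"grip":-1},{"dx":0.06,"dy":-0.62,"dz":0,"rx":0,"ry":0,"rz":0,"grip":-1}]' | sed -n '2p'
python3 -m creep '[{"dx":0,"dy":0,"dz":0,"rx":0,"ry":0,"rz":0,"grip":-1},{"dx":0,"dy":0,"dz":0,"rx":0,"ry":0,"rz":0,"grip":-1},{"dx":0,"dy":0,"dz":0,"rx":0,"ry":0,"rz":0,"grip":-1},{"dx":0,"dy":0,"dz":0,"rx":0,"ry":0,"rz":0,"grip":-1},{"dx":0,"dy":0,"dz":0,"rx":0,"ry":0,"rz":0,"grip":-1}]' | sed -n '2p'
python3 - <<'E'
from h import *
snap('t1');c=cal('t1')
im=cv2.imread('pics/t1.png');h=cv2.cvtColor(im,cv2.COLOR_BGR2HSV)
# rectify disc-top plane z=48, 1px=0.5mm
X0,Y0=452,50
gx,gy=np.meshgrid(np.arange(0,480),np.arange(0,480))
H=[proj(c,(X0+i*.5,Y0-j*.5,48),1) for j in range(480) for i in range(480)]
mp=np.array(H,np.float32).reshape(480,480,2)
r=cv2.remap(im,mp,None,cv2.INTER_LINEAR);cv2.imwrite('pics/t1r.png',r)
hh=cv2.cvtColor(r,cv2.COLOR_BGR2HSV);m=((hh[...,1]<90)&(hh[...,2]>60)).astype(np.uint8)
gray=cv2.cvtColor(r,cv2.COLOR_BGR2GRAY)
sat=cv2.medianBlur(hh[...,1],7)
cir=cv2.HoughCircles(sat,cv2.HOUGH_GRADIENT,2,200,param1=80,param2=30,minRadius=172,maxRadius=188)
print('disc',[(X0+v[0]*.5,Y0-v[1]*.5,v[2]*.5) for v in cir[0][:2]])
# loop strip: dark/edge pixels near the centre
cx,cy=cir[0][0][:2]
e=cv2.Canny(gray,40,100);ys,xs=np.nonzero(e);k=np.hypot(xs-cx,ys-cy)<95;
print(k.sum());p=np.c_[xs[k],ys[k]].astype(np.float32)
ln=cv2.HoughLinesP((e*(np.hypot(gx-cx,gy-cy)<95)).astype(np.uint8),1,np.pi/360,30,minLineLength=40,maxLineGap=8)
for l in ln[:12,0]:
    d=np.array([l[0]-l[2],l[3]-l[1]],float)*.5; 
    if d[1]<0:d=-d
    print([X0+l[0]*.5,Y0-l[1]*.5,X0+l[2]*.5,Y0-l[3]*.5],round(float(np.arctan2(-d[0],d[1])),3),round(float(np.linalg.norm(d))))
E
```

```text
eef_pos: [568.0, -140.6, 320.4]
eef_pos: [569.8, -134.4, 322.8]
disc [(np.float32(570.5), np.float32(-69.5), np.float32(90.6))]
37Traceback (most recent call last):
  File "<stdin>", line 20, in <module>
TypeError: 'NoneType' object is not subscriptable
```

Lid found at (570.5, -69.5), where I left it. Fetching the lifter.

```bash
python3 -m creep '[{"dx":-0.03,"dy":0.15,"dz":0,"rx":0,"ry":0,"rz":-0.02,"grip":-1},{"dx":-0.06,"dy":0.3,"dz":0,"rx":0,"ry":0,"rz":-0.0317,"grip":-1},{"dx":-0.1,"dy":0.45,"dz":0,"rx":0,"ry":0,"rz":-0.0317,"grip":-1},{"dx":-0.14,"dy":0.6,"dz":0,"rx":0,"ry":0,"rz":-0.0317,"grip":-1},{"dx":-0.18,"dy":0.75,"dz":0,"rx":0,"ry":0,"rz":-0.0317,"grip":-1}]' | sed -n '2p'
python3 -m creep '[{"dx":-0.05,"dy":0.15,"dz":0,"rx":0,"ry":0,"rz":0,"grip":-1},{"dx":-0.1,"dy":0.3,"dz":0,"rx":0,"ry":0,"rz":0,"grip":-1},{"dx":-0.11,"dy":0.45,"dz":-0.1,"rx":0,"ry":0,"rz":0,"grip":-1},{"dx":-0.11,"dy":0.496,"dz":-0.2,"rx":0,"ry":0,"rz":0,"grip":-1},{"dx":-0.11,"dy":0.496,"dz":-0.27,"rx":0,"ry":0,"rz":0,"grip":-1}]' | sed -n '2p'
python3 -m creep '[{"dx":0,"dy":0,"dz":0,"rx":0,"ry":0,"rz":0,"grip":-1},{"dx":0,"dy":0,"dz":0,"rx":0,"ry":0,"rz":0,"grip":-1},{"dx":0,"dy":0,"dz":0,"rx":0,"ry":0,"rz":0,"grip":-1},{"dx":0,"dy":0,"dz":0,"rx":0,"ry":0,"rz":0,"grip":-1},{"dx":0,"dy":0,"dz":0,"rx":0,"ry":0,"rz":0,"grip":-1}]' | sed -n '2p'
python3 d.py 453.9 364 74 1.53
python3 - <<'E'
from h import *
snap('w12');c=cal('w12');h=cv2.cvtColor(cv2.imread('pics/w12.png'),cv2.COLOR_BGR2HSV)
m=((h[...,0]<14)&(h[...,1]>110)&(h[...,2]>40)).astype(np.uint8);l=cv2.connectedComponentsWithStats(m)
for k in range(1,l[0]):
    if l[2][k][4]>300:
        r=cv2.minAreaRect(np.argwhere(l[1]==k)[:,::-1].astype(np.float32));print(np.round([atz(c,q,127,1)[:2] for q in cv2.boxPoints(r)],1).tolist())
E
```

```text
eef_pos: [497.1, 167.0, 323.0]
eef_pos: [451.7, 366.2, 212.5]
eef_pos: [454.0, 363.6, 215.3]
norm [-3.000e-04  1.100e-03 -3.532e-01] rz 0.0002 [ 0.3 -0.5  0.6] 85.1
[[386.3, 539.2], [447.1, 542.9], [453.7, 480.7], [394.2, 475.8]]
[[450.4, 423.2], [462.2, 422.7], [459.5, 352.5], [447.1, 353.0]]
```

```bash
python3 -m creep '[{"dx":0,"dy":0.001,"dz":-0.12,"rx":0,"ry":0,"rz":0,"grip":-1},{"dx":0,"dy":0.001,"dz":-0.22,"rx":0,"ry":0,"rz":0,"grip":-1},{"dx":0,"dy":0.001,"dz":-0.31,"rx":0,"ry":0,"rz":0,"grip":-1},{"dx":0,"dy":0.001,"dz":-0.353,"rx":0,"ry":0,"rz":0,"grip":-1},{"dx":0,"dy":0.001,"dz":-0.353,"rx":0,"ry":0,"rz":0,"grip":-1}]' | sed -n '2p;4p'
python3 -m creep '[{"dx":0,"dy":0,"dz":0,"rx":0,"ry":0,"rz":0,"grip":-1},{"dx":0,"dy":0,"dz":0,"rx":0,"ry":0,"rz":0,"grip":0},{"dx":0,"dy":0,"dz":0,"rx":0,"ry":0,"rz":0,"grip":1},{"dx":0,"dy":0,"dz":0,"rx":0,"ry":0,"rz":0,"grip":1},{"dx":0,"dy":0,"dz":0,"rx":0,"ry":0,"rz":0,"grip":1}]' | sed -n '2p;4,6p'
python3 -m creep '[{"dx":0,"dy":0,"dz":0,"rx":0,"ry":0,"rz":0,"grip":1},{"dx":0,"dy":0,"dz":0,"rx":0,"ry":0,"rz":0,"grip":1},{"dx":0,"dy":0,"dz":0.1,"rx":0,"ry":0,"rz":0,"grip":1},{"dx":0,"dy":0,"dz":0.22,"rx":0,"ry":0,"rz":0,"grip":1},{"dx":0,"dy":0,"dz":0.36,"rx":0,"ry":0,"rz":0,"grip":1}]' | sed -n '2p;4,6p'
python3 -m creep '[{"dx":0.03,"dy":-0.08,"dz":0.08,"rx":0,"ry":0,"rz":0.02,"grip":1},{"dx":0.06,"dy":-0.23,"dz":0.08,"rx":0,"ry":0,"rz":0.04,"grip":1},{"dx":0.09,"dy":-0.38,"dz":0.08,"rx":0,"ry":0,"rz":0.06,"grip":1},{"dx":0.12,"dy":-0.53,"dz":0.08,"rx":0,"ry":0,"rz":0.0686,"grip":1},{"dx":0.15,"dy":-0.68,"dz":0.08,"rx":0,"ry":0,"rz":0.0686,"grip":1}]' | sed -n '2,4p'
python3 -m creep '[{"dx":0.01,"dy":-0.15,"dz":0,"rx":0,"ry":0,"rz":0,"grip":1},{"dx":0.02,"dy":-0.3,"dz":0,"rx":0,"ry":0,"rz":0,"grip":1},{"dx":0.03,"dy":-0.45,"dz":0,"rx":0,"ry":0,"rz":0,"grip":1},{"dx":0.03,"dy":-0.46,"dz":0,"rx":0,"ry":0,"rz":0,"grip":1},{"dx":0.03,"dy":-0.46,"dz":0,"rx":0,"ry":0,"rz":0,"grip":1}]' | sed -n '2,4p'
python3 d.py 528 -91 108.5 1.961
```

```text
eef_pos: [453.3, 363.7, 72.9]
force: [-0.0, 0.5, 0.2]
eef_pos: [453.7, 364.1, 73.9]
force: [0.1, -0.4, 1.1]
width: 14.7
gripper_force: 59.4
eef_pos: [453.1, 363.2, 217.7]
force: [1.0, 0.6, -0.8]
width: 14.9
gripper_force: 59.1
eef_pos: [513.7, 89.8, 249.0]
tool_rot: [-3.141, -0.0, 1.961]
force: [0.6, 0.9, -0.8]
eef_pos: [525.3, -92.0, 249.0]
tool_rot: [-3.141, -0.001, 1.959]
force: [-0.3, 0.0, -1.3]
norm [ 0.0067  0.0024 -0.3512] rz 0.0003 [-0.3  0.  -1.3] 14.9
```

```bash
cat > disc.py <<'E'
from h import *
def disc(n,X0,Y0,z):
    c=cal(n);im=cv2.imread(f'pics/{n}.png')
    mp=np.array([proj(c,(X0+i*.5,Y0-j*.5,z),1) for j in range(480) for i in range(480)],np.float32).reshape(480,480,2)
    r=cv2.remap(im,mp,None,cv2.INTER_LINEAR);s=cv2.medianBlur(cv2.cvtColor(r,cv2.COLOR_BGR2HSV)[...,1],7)
    cir=cv2.HoughCircles(s,cv2.HOUGH_GRADIENT,2,200,param1=80,param2=30,minRadius=172,maxRadius=188)
    cv2.imwrite(f'pics/{n}r.png',r)
    return None if cir is None else [(X0+v[0]*.5,Y0-v[1]*.5,v[2]*.5) for v in cir[0][:2]]
E
python3 - <<'E'
from disc import *
snap('w13')
for n in('w11','w13'): print(n,disc(n,452,50,48))
a,b=[cv2.cvtColor(cv2.imread(f'pics/{n}r.png'),cv2.COLOR_BGR2GRAY).astype(np.float32)[120:360,230:400] for n in('w11','w13')]
print(cv2.phaseCorrelate(a,b))
E
```

```text
w11 [(np.float32(570.5), np.float32(-69.5), np.float32(90.1))]
w13 [(np.float32(571.5), np.float32(-68.5), np.float32(90.1))]
((-0.032734366080021005, -0.001746794477213598), 0.6951174502902561)
```

Unchanged (phase correlation near zero). Lowering, sliding the hook under the bar, and lifting.

```bash
python3 -m creep '[{"dx":0.0067,"dy":0.0024,"dz":-0.1,"rx":0,"ry":0,"rz":0,"grip":1},{"dx":0.0067,"dy":0.0024,"dz":-0.2,"rx":0,"ry":0,"rz":0,"grip":1},{"dx":0.0067,"dy":0.0024,"dz":-0.29,"rx":0,"ry":0,"rz":0,"grip":1},{"dx":0.0067,"dy":0.0024,"dz":-0.345,"rx":0,"ry":0,"rz":0,"grip":1},{"dx":0.0067,"dy":0.0024,"dz":-0.351,"rx":0,"ry":0,"rz":0,"grip":1}]' | sed -n '2p;4p'
python3 -m creep '[{"dx":0.028,"dy":0.0115,"dz":0,"rx":0,"ry":0,"rz":0,"grip":1},{"dx":0.056,"dy":0.023,"dz":0,"rx":0,"ry":0,"rz":0,"grip":1},{"dx":0.084,"dy":0.0345,"dz":0,"rx":0,"ry":0,"rz":0,"grip":1},{"dx":0.111,"dy":0.046,"dz":0,"rx":0,"ry":0,"rz":0,"grip":1},{"dx":0.111,"dy":0.046,"dz":0,"rx":0,"ry":0,"rz":0,"grip":1}]' | sed -n '2p;4p'
python3 -m creep '[{"dx":0,"dy":0,"dz":0,"rx":0,"ry":0,"rz":0,"grip":1},{"dx":0,"dy":0,"dz":0.02,"rx":0,"ry":0,"rz":0,"grip":1},{"dx":0,"dy":0,"dz":0.04,"rx":0,"ry":0,"rz":0,"grip":1},{"dx":0,"dy":0,"dz":0.055,"rx":0,"ry":0,"rz":0,"grip":1},{"dx":0,"dy":0,"dz":0.07,"rx":0,"ry":0,"rz":0,"grip":1}]' | sed -n '2p;4p'
python3 -m creep '[{"dx":0,"dy":0,"dz":0.03,"rx":0,"ry":0,"rz":0,"grip":1},{"dx":0,"dy":0,"dz":0.07,"rx":0,"ry":0,"rz":0,"grip":1},{"dx":0,"dy":0,"dz":0.12,"rx":0,"ry":0,"rz":0,"grip":1},{"dx":0,"dy":0,"dz":0.19,"rx":0,"ry":0,"rz":0,"grip":1},{"dx":0,"dy":0,"dz":0.26,"rx":0,"ry":0,"rz":0,"grip":1}]' | sed -n '2p;4p'
python3 -m creep '[{"dx":0,"dy":0,"dz":0.03,"rx":0,"ry":0,"rz":0,"grip":1},{"dx":0,"dy":0,"dz":0.04,"rx":0,"ry":0,"rz":0,"grip":1},{"dx":0,"dy":0,"dz":0.04,"rx":0,"ry":0,"rz":0,"grip":1},{"dx":0,"dy":0,"dz":0.04,"rx":0,"ry":0,"rz":0,"grip":1},{"dx":0,"dy":0,"dz":0.04,"rx":0,"ry":0,"rz":0,"grip":1}]' | sed -n '2p;4p'
python3 - <<'E'
from disc import *
_,_,s=snap('w14');z=s['eef_pos'][2]+41.8-87.5-68+30
print(s['eef_pos'],z,disc('w14',452,50,z))
E
```

```text
eef_pos: [527.3, -88.8, 107.9]
force: [0.0, -0.0, -1.8]
eef_pos: [573.9, -71.8, 109.2]
force: [-0.5, -0.3, -1.5]
eef_pos: [572.2, -72.9, 137.2]
force: [0.1, -0.3, -5.2]
eef_pos: [572.6, -72.5, 242.7]
force: [-0.1, -0.1, -5.3]
eef_pos: [572.4, -72.6, 256.3]
force: [0.4, -0.5, -4.6]
[572.3640356  -72.60877317 256.28968925] 172.5896892513784 [(np.float32(569.5), np.float32(-68.5), np.float32(89.0))]
```

```bash
python3 -m creep '[{"dx":-0.002,"dy":0.02,"dz":0,"rx":0,"ry":0,"rz":0,"grip":1},{"dx":-0.006,"dy":0.06,"dz":0,"rx":0,"ry":0,"rz":0,"grip":1},{"dx":-0.012,"dy":0.12,"dz":0,"rx":0,"ry":0,"rz":0,"grip":1},{"dx":-0.018,"dy":0.18,"dz":0,"rx":0,"ry":0,"rz":0,"grip":1},{"dx":-0.024,"dy":0.24,"dz":0,"rx":0,"ry":0,"rz":0,"grip":1}]' | sed -n '2p;4p'
python3 -m creep '[{"dx":-0.006,"dy":0.06,"dz":0,"rx":0,"ry":0,"rz":0,"grip":1},{"dx":-0.012,"dy":0.12,"dz":0,"rx":0,"ry":0,"rz":0,"grip":1},{"dx":-0.018,"dy":0.18,"dz":0,"rx":0,"ry":0,"rz":0,"grip":1},{"dx":-0.024,"dy":0.24,"dz":0,"rx":0,"ry":0,"rz":0,"grip":1},{"dx":-0.03,"dy":0.29,"dz":0,"rx":0,"ry":0,"rz":0,"grip":1}]' | sed -n '2p;4p'
python3 -m creep '[{"dx":-0.003,"dy":0.04,"dz":0,"rx":0,"ry":0,"rz":0,"grip":1},{"dx":-0.006,"dy":0.07,"dz":0,"rx":0,"ry":0,"rz":0,"grip":1},{"dx":-0.006,"dy":0.09,"dz":0,"rx":0,"ry":0,"rz":0,"grip":1},{"dx":-0.006,"dy":0.098,"dz":0,"rx":0,"ry":0,"rz":0,"grip":1},{"dx":-0.006,"dy":0.098,"dz":0,"rx":0,"ry":0,"rz":0,"grip":1}]' | sed -n '2p;4p'
python3 -m creep '[{"dx":0,"dy":0,"dz":0,"rx":0,"ry":0,"rz":0,"grip":1},{"dx":0,"dy":0,"dz":0,"rx":0,"ry":0,"rz":0,"grip":1},{"dx":0,"dy":0,"dz":0,"rx":0,"ry":0,"rz":0,"grip":1},{"dx":0,"dy":0,"dz":0,"rx":0,"ry":0,"rz":0,"grip":1},{"dx":0,"dy":0,"dz":0,"rx":0,"ry":0,"rz":0,"grip":1}]' | sed -n '2p;4p'
python3 d.py 548.6 178.5 222 1.961
python3 - <<'E'
from disc import *
_,_,s=snap('w15');z=s['eef_pos'][2]+41.8-87.5-68+30
print(s['eef_pos'],z,disc('w15',427,302,z))
E
```

```text
eef_pos: [562.7, 25.9, 257.3]
force: [-0.9, -0.4, -5.0]
eef_pos: [550.4, 142.0, 257.3]
force: [-0.2, -0.3, -5.5]
eef_pos: [548.9, 178.2, 257.0]
force: [-0.0, 0.0, -5.9]
eef_pos: [548.8, 178.5, 257.1]
force: [0.7, 0.3, -5.6]
norm [-0.0005 -0.     -0.0877] rz 0.0001 [ 0.7  0.3 -5.6] 14.5
[548.79069953 178.5135589  257.09724344] 173.3972434377801 [(np.float32(550.5), np.float32(184.5), np.float32(93.4))]
```

```bash
python3 -m creep '[{"dx":0,"dy":0,"dz":-0.02,"rx":0,"ry":0,"rz":0,"grip":1},{"dx":0,"dy":0,"dz":-0.04,"rx":0,"ry":0,"rz":0,"grip":1},{"dx":0,"dy":0,"dz":-0.055,"rx":0,"ry":0,"rz":0,"grip":1},{"dx":0,"dy":0,"dz":-0.065,"rx":0,"ry":0,"rz":0,"grip":1},{"dx":0,"dy":0,"dz":-0.07,"rx":0,"ry":0,"rz":0,"grip":1}]' | sed -n '2p;4p'
python3 -m creep '[{"dx":0,"dy":0,"dz":-0.005,"rx":0,"ry":0,"rz":0,"grip":1},{"dx":0,"dy":0,"dz":-0.01,"rx":0,"ry":0,"rz":0,"grip":1},{"dx":0,"dy":0,"dz":-0.015,"rx":0,"ry":0,"rz":0,"grip":1},{"dx":0,"dy":0,"dz":-0.018,"rx":0,"ry":0,"rz":0,"grip":1},{"dx":0,"dy":0,"dz":-0.018,"rx":0,"ry":0,"rz":0,"grip":1}]' | sed -n '2p;4p'
python3 -m creep '[{"dx":0,"dy":0,"dz":-0.003,"rx":0,"ry":0,"rz":0,"grip":1},{"dx":0,"dy":0,"dz":-0.006,"rx":0,"ry":0,"rz":0,"grip":1},{"dx":0,"dy":0,"dz":-0.009,"rx":0,"ry":0,"rz":0,"grip":1},{"dx":0,"dy":0,"dz":-0.012,"rx":0,"ry":0,"rz":0,"grip":1},{"dx":0,"dy":0,"dz":-0.012,"rx":0,"ry":0,"rz":0,"grip":1}]' | sed -n '2p;4p'
```

```text
eef_pos: [548.7, 178.6, 228.8]
force: [-0.4, 0.6, -6.0]
eef_pos: [548.7, 178.5, 221.8]
force: [0.3, 0.5, -5.4]
eef_pos: [549.2, 178.8, 217.5]
force: [0.6, -0.7, -1.1]
```

```bash
python3 -m creep '[{"dx":0,"dy":0,"dz":-0.01,"rx":0,"ry":0,"rz":0,"grip":1},{"dx":0,"dy":0,"dz":-0.025,"rx":0,"ry":0,"rz":0,"grip":1},{"dx":0,"dy":0,"dz":-0.04,"rx":0,"ry":0,"rz":0,"grip":1},{"dx":0,"dy":0,"dz":-0.054,"rx":0,"ry":0,"rz":0,"grip":1},{"dx":0,"dy":0,"dz":-0.054,"rx":0,"ry":0,"rz":0,"grip":1}]' | sed -n '2p;4p'
python3 -m creep '[{"dx":-0.028,"dy":-0.0115,"dz":0,"rx":0,"ry":0,"rz":0,"grip":1},{"dx":-0.056,"dy":-0.023,"dz":0,"rx":0,"ry":0,"rz":0,"grip":1},{"dx":-0.084,"dy":-0.0345,"dz":0,"rx":0,"ry":0,"rz":0,"grip":1},{"dx":-0.111,"dy":-0.046,"dz":0,"rx":0,"ry":0,"rz":0,"grip":1},{"dx":-0.111,"dy":-0.046,"dz":0,"rx":0,"ry":0,"rz":0,"grip":1}]' | sed -n '2p;4p'
python3 -m creep '[{"dx":0,"dy":0,"dz":0,"rx":0,"ry":0,"rz":0,"grip":1},{"dx":0,"dy":0,"dz":0.03,"rx":0,"ry":0,"rz":0,"grip":1},{"dx":0,"dy":0,"dz":0.07,"rx":0,"ry":0,"rz":0,"grip":1},{"dx":0,"dy":0,"dz":0.12,"rx":0,"ry":0,"rz":0,"grip":1},{"dx":0,"dy":0,"dz":0.16,"rx":0,"ry":0,"rz":0,"grip":1}]' | sed -n '2p;4p'
python3 -m creep '[{"dx":-0.03,"dy":0.12,"dz":0,"rx":0,"ry":0,"rz":-0.02,"grip":1},{"dx":-0.06,"dy":0.24,"dz":0,"rx":0,"ry":0,"rz":-0.04,"grip":1},{"dx":-0.09,"dy":0.36,"dz":0,"rx":0,"ry":0,"rz":-0.06,"grip":1},{"dx":-0.12,"dy":0.48,"dz":0,"rx":0,"ry":0,"rz":-0.0686,"grip":1},{"dx":-0.12,"dy":0.5,"dz":0,"rx":0,"ry":0,"rz":-0.0686,"grip":1}]' | sed -n '2,4p'
python3 -m creep '[{"dx":0,"dy":0,"dz":0,"rx":0,"ry":0,"rz":0,"grip":1},{"dx":0,"dy":0,"dz":0,"rx":0,"ry":0,"rz":0,"grip":1},{"dx":0,"dy":0,"dz":0,"rx":0,"ry":0,"rz":0,"grip":1},{"dx":0,"dy":0,"dz":0,"rx":0,"ry":0,"rz":0,"grip":1},{"dx":0,"dy":0,"dz":0,"rx":0,"ry":0,"rz":0,"grip":1}]' | sed -n '2,4p'
python3 d.py 453.7 363.5 74 1.53
```

```text
eef_pos: [548.4, 178.3, 194.8]
force: [-0.6, 0.7, -0.9]
eef_pos: [503.5, 159.5, 195.7]
force: [-0.4, -0.2, -1.4]
eef_pos: [504.9, 160.6, 261.4]
force: [-0.1, 0.9, -0.6]
eef_pos: [453.8, 365.2, 260.6]
tool_rot: [-3.141, -0.004, 1.536]
force: [0.2, -0.2, -2.0]
eef_pos: [456.6, 359.7, 259.5]
tool_rot: [3.142, 0.0, 1.529]
force: [0.6, -0.1, -1.2]
norm [-0.0072  0.0094 -0.4638] rz 0.0002 [ 0.6 -0.1 -1.2] 14.8
```

```bash
python3 -m creep '[{"dx":-0.0072,"dy":0.0094,"dz":-0.1,"rx":0,"ry":0,"rz":0,"grip":1},{"dx":-0.0072,"dy":0.0094,"dz":-0.22,"rx":0,"ry":0,"rz":0,"grip":1},{"dx":-0.0072,"dy":0.0094,"dz":-0.32,"rx":0,"ry":0,"rz":0,"grip":1},{"dx":-0.0072,"dy":0.0094,"dz":-0.38,"rx":0,"ry":0,"rz":0,"grip":1},{"dx":-0.0072,"dy":0.0094,"dz":-0.42,"rx":0,"ry":0,"rz":0,"grip":1}]' | sed -n '2,4p'
python3 -m creep '[{"dx":0,"dy":0,"dz":-0.01,"rx":0,"ry":0,"rz":0,"grip":1},{"dx":0,"dy":0,"dz":-0.02,"rx":0,"ry":0,"rz":0,"grip":1},{"dx":0,"dy":0,"dz":-0.03,"rx":0,"ry":0,"rz":0,"grip":1},{"dx":0,"dy":0,"dz":-0.04,"rx":0,"ry":0,"rz":0,"grip":1},{"dx":0,"dy":0,"dz":-0.043,"rx":0,"ry":0,"rz":0,"grip":1}]' | sed -n '2,4p'
python3 -m creep '[{"dx":0,"dy":0,"dz":0,"rx":0,"ry":0,"rz":0,"grip":1},{"dx":0,"dy":0,"dz":0,"rx":0,"ry":0,"rz":0,"grip":1},{"dx":0,"dy":0,"dz":0,"rx":0,"ry":0,"rz":0,"grip":1},{"dx":0,"dy":0,"dz":0,"rx":0,"ry":0,"rz":0,"grip":1},{"dx":0,"dy":0,"dz":0,"rx":0,"ry":0,"rz":0,"grip":1}]' | sed -n '2,4p'; python3 d.py 453.7 363.5 74 1.53
```

```text
eef_pos: [453.3, 363.6, 90.2]
tool_rot: [-3.141, 0.001, 1.529]
force: [0.6, 0.2, -1.3]
eef_pos: [453.5, 363.9, 74.2]
tool_rot: [3.142, 0.0, 1.529]
force: [-0.9, 0.2, -0.3]
eef_pos: [453.5, 363.9, 74.3]
tool_rot: [3.142, -0.0, 1.529]
force: [-0.4, 1.1, -0.9]
norm [ 0.0005 -0.001  -0.0008] rz 0.0001 [-0.4  1.1 -0.9] 15.0
```

Releasing, retreating, then a last look.

```bash
python3 -m creep '[{"dx":0,"dy":0,"dz":-0.001,"rx":0,"ry":0,"rz":0,"grip":0.5},{"dx":0,"dy":0,"dz":-0.001,"rx":0,"ry":0,"rz":0,"grip":-1},{"dx":0,"dy":0,"dz":-0.001,"rx":0,"ry":0,"rz":0,"grip":-1},{"dx":0,"dy":0,"dz":-0.001,"rx":0,"ry":0,"rz":0,"grip":-1},{"dx":0,"dy":0,"dz":-0.001,"rx":0,"ry":0,"rz":0,"grip":-1}]' | sed -n '2p;4,6p'
python3 -m creep '[{"dx":0,"dy":0,"dz":0.05,"rx":0,"ry":0,"rz":0,"grip":-1},{"dx":0,"dy":0,"dz":0.15,"rx":0,"ry":0,"rz":0,"grip":-1},{"dx":0,"dy":0,"dz":0.3,"rx":0,"ry":0,"rz":0,"grip":-1},{"dx":0,"dy":0,"dz":0.45,"rx":0,"ry":0,"rz":0,"grip":-1},{"dx":0,"dy":-0.1,"dz":0.6,"rx":0,"ry":0,"rz":0,"grip":-1}]' | sed -n '2p'
python3 -m creep '[{"dx":0,"dy":-0.12,"dz":0.05,"rx":0,"ry":0,"rz":0,"grip":-1},{"dx":0.02,"dy":-0.24,"dz":0.06,"rx":0,"ry":0,"rz":0,"grip":-1},{"dx":0.02,"dy":-0.28,"dz":0.06,"rx":0,"ry":0,"rz":0,"grip":-1},{"dx":0.02,"dy":-0.28,"dz":0.06,"rx":0,"ry":0,"rz":0,"grip":-1},{"dx":0.02,"dy":-0.28,"dz":0.06,"rx":0,"ry":0,"rz":0,"grip":-1}]' | sed -n '1,2p'
python3 - <<'E'
from h import *
snap('f1');cv2.imwrite('pics/topf.png',get_image('top')[:,:,::-1]);cv2.imwrite('pics/scenef.png',get_image('scene')[:,:,::-1])
a=cv2.resize(cv2.imread('pics/f1.png')[0:280,180:500],(450,394));
cs=get_calibration('scene');u=proj(cs,(520,240,110)).astype(int)
b=cv2.resize(cv2.imread('pics/scenef.png')[u[1]-70:u[1]+60,u[0]-60:u[0]+56],(350,394))
cv2.imwrite('pics/fin.png',np.hstack([a,b]));c=cal('f1')
im=cv2.imread('pics/f1.png')
# overlay check of the kiln rim / lid positions
print('lid centre px',proj(c,(547.2,181.8,135),1),'grip ends',[np.round(proj(c,(453.5+dx,365+dy,127),1)) for dx,dy in((2.4,60),(-2.4,-60))])
E
```

```text
eef_pos: [453.5, 363.9, 73.9]
force: [-0.5, -1.0, 0.1]
width: 85.5
gripper_force: 0.0
eef_pos: [452.8, 331.7, 308.4]
clock: 79.2
eef_pos: [460.9, 219.1, 329.7]
lid centre px [387.9912117  195.48535289] grip ends [array([307.,   3.]), array([307.,  98.])]
```

View pics/fin.png

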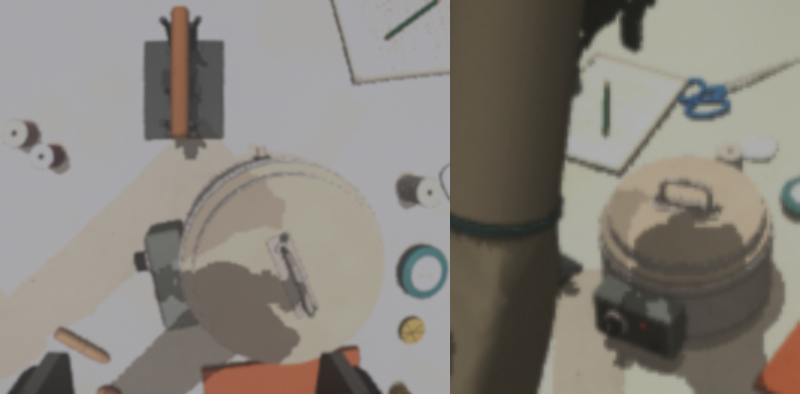

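The lid sits level and centred on the kiln, with the loop at (290,275), and the lifter lies in the steel stand at (180,75). The bystanders look untouched, so I'm handing in.

```bash
python3 -c "
from cell import ctrl
print(ctrl.finish_job())"
```

```text
the job is handed in; nothing more can be done
None
```

I handed the job in at about 79 s, with no verdict returned: all three blanks stand in their kiln slots, the lid is back on and looks flush, and the lifter hangs in the steel stand.

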